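# Load the cob blow-off station

### The job

Lift every corncob blank off the drying rack and set it fully down over a pin of its own on the sled (any pin), then push the sled fully home under the blow head and swing the red-handled latch fully closed across it. Put the bench brush away lying flat, bristles down, in the black tray, at any time. Leave the other things on the bench where they are.

Things in the scene. Friction and masses are not known exactly. Their poses are not given: they have to be found in the camera images.
- blank0: Straw-yellow bored corncob blank: a tube 38 mm outside diameter, 50 mm long, with a 19 mm hole right through, about 30 g; both ends are alike. Origin at its middle (25 mm from either end), z along its hole. At the start it hangs over one of the rack's pegs, resting on the sloping board. None if absent from this start.
- blank1: Straw-yellow bored corncob blank: a tube 38 mm outside diameter, 50 mm long, with a 19 mm hole right through, about 30 g; both ends are alike. Origin at its middle (25 mm from either end), z along its hole. At the start it hangs over one of the rack's pegs, resting on the sloping board. None if absent from this start.
- blank2: Straw-yellow bored corncob blank: a tube 38 mm outside diameter, 50 mm long, with a 19 mm hole right through, about 30 g; both ends are alike. Origin at its middle (25 mm from either end), z along its hole. At the start it hangs over one of the rack's pegs, resting on the sloping board. None if absent from this start.
- blank3: Straw-yellow bored corncob blank: a tube 38 mm outside diameter, 50 mm long, with a 19 mm hole right through, about 30 g; both ends are alike. Origin at its middle (25 mm from either end), z along its hole. At the start it hangs over one of the rack's pegs, resting on the sloping board. None if absent from this start.
- rack: Fixed wooden drying rack, 300 mm wide. Origin under its middle on the bench; its front faces its own -x, towards the robot. A board 75 mm deep slopes down to the front, the middle of its upper face 85 mm above the bench. Four pegs stand square to the board in a row along the rack's y.
- pegs (a point): Middle of the board's upper face, midway in the row of pegs (feet at rack y = -108, -36, 36, 108 mm). Pegs lean 30 degrees from vertical towards the front (axis (-0.5, 0, 0.866) in the rack's frame), 13 mm thick, 36 mm long, tips tapered; the top 14 mm of a hanging blank stands clear. Draw a blank off along its peg: the peg blocks a straight upward lift.
- station: Fixed green blow-off station, base 360 x 220 mm, origin under its middle on the bench, x the way the sled goes in. At the far end a blow head (x 45 to 155 mm, y within 92 mm, height 112 to 157 mm, nozzles down to 100 mm) stands over the sled's home place on side walls, so blanks go on the pins only while the sled is out.
- sled (a joint): Position of the aluminium sled on the station's rails, along the station's +x: 0 = fully out (towards the robot), 0.15 m = fully home against its stop under the blow head. Stays where it is left; about 3 N to slide.
- sled_tab (a point): Middle of the top edge of the sled's upright yellow push tab, at the robot's end of the sled, 77 mm above the bench. The tab is 12 mm thick (along station x), 60 mm wide (along station y), and 45 mm tall above the sled plate. It can be pushed with closed fingers or pinched.
- pin0 (a point): Foot of the far left pin of the sled (as the robot sees it), on the sled plate's upper face, 32 mm above the bench. The pin is upright, 13 mm thick, 36 mm tall with a tapered tip. Pins stand 72 mm apart in a square. A blank fully down on it has its middle 25 mm above this point.
- pin1 (a point): Foot of the far right pin of the sled (as the robot sees it), on the sled plate's upper face, 32 mm above the bench. The pin is upright, 13 mm thick, 36 mm tall with a tapered tip. Pins stand 72 mm apart in a square. A blank fully down on it has its middle 25 mm above this point.
- pin2 (a point): Foot of the near left pin of the sled (as the robot sees it), on the sled plate's upper face, 32 mm above the bench. The pin is upright, 13 mm thick, 36 mm tall with a tapered tip. Pins stand 72 mm apart in a square. A blank fully down on it has its middle 25 mm above this point.
- pin3 (a point): Foot of the near right pin of the sled (as the robot sees it), on the sled plate's upper face, 32 mm above the bench. The pin is upright, 13 mm thick, 36 mm tall with a tapered tip. Pins stand 72 mm apart in a square. A blank fully down on it has its middle 25 mm above this point.
- latch (a joint): Angle of the steel latch bar, which turns level about an upright pivot at the right side of the station: 0 = open, the bar pointing to the station's -x; grows clockwise seen from above; 1.57 rad = closed against its stop, the bar pointing to +y across the near edge of the sled when that is home. Stays where it is left; under 1 N at the grip to turn.
- latch_grip (a point): Top centre of the latch's red round grip post, 16 mm thick, 100 mm above the bench; it stands 53 mm tall on the bar's end, 85 mm from the pivot axis. With the sled home and the latch closed, the post stands 30 mm (centre) in front of the tab's middle plane.
- latch_pivot (a point): On the latch's pivot axis, at the bar's height (42 mm above the bench).
- brush: Bench brush lying on its black bristle block: wooden back 150 x 40 x 12 mm on a bristle block 130 x 38 x 16 mm, 28 mm tall in all, about 90 g. Origin: centre of its underside, x along its length.
- tray: Fixed black open tray, 120 (x) x 240 (y) x 50 mm, walls and floor 4 mm. Origin: centre of its underside.
- bowl0: Finished pipe bowl, dark brown with a black plug on top, 40 mm wide, 52 mm tall, standing on the bench; leave alone. Origin: centre of its underside.
- bowl1: A second finished dark brown pipe bowl, as bowl0; leave alone.
- jar: Jar with a steel cap, 64 mm wide, 85 mm tall; leave alone. Origin: centre of its underside.
- can: Blue can, 66 mm wide, 110 mm tall; leave alone. Origin: centre of its underside.
- screwdriver: Screwdriver lying on the bench behind the tray; leave alone.
- cup: Blue cup, 74 mm wide, 85 mm tall; leave alone. Origin: centre of its underside.
Things that resemble listed ones, but are neither listed nor needed, are in the scene too. What is shaped like the blank0 but orange or white is not meant.

How it is judged (in metres and radians):
On the way, in this order (a step that is already met when the one before it is completed fails the run):
1. every blank present is fully down on a pin, with the sled still out (((horizontal distance between blank0 and pin0 below 0.008 m and z of blank0 in the frame of pin0 between 0.02 and 0.029 m) or (horizontal distance between blank0 and pin1 below 0.008 m and z of blank0 in the frame of pin1 between 0.02 and 0.029 m) or (horizontal distance between blank0 and pin2 below 0.008 m and z of blank0 in the frame of pin2 between 0.02 and 0.029 m) or (horizontal distance between blank0 and pin3 below 0.008 m and z of blank0 in the frame of pin3 between 0.02 and 0.029 m)) and angle between the z axis of each of blank0, blank1, blank2, blank3 and the z axis of station, either way round below 0.12 rad and ((horizontal distance between blank1 and pin0 below 0.008 m and z of blank1 in the frame of pin0 between 0.02 and 0.029 m) or (horizontal distance between blank1 and pin1 below 0.008 m and z of blank1 in the frame of pin1 between 0.02 and 0.029 m) or (horizontal distance between blank1 and pin2 below 0.008 m and z of blank1 in the frame of pin2 between 0.02 and 0.029 m) or (horizontal distance between blank1 and pin3 below 0.008 m and z of blank1 in the frame of pin3 between 0.02 and 0.029 m)) and ((horizontal distance between blank2 and pin0 below 0.008 m and z of blank2 in the frame of pin0 between 0.02 and 0.029 m) or (horizontal distance between blank2 and pin1 below 0.008 m and z of blank2 in the frame of pin1 between 0.02 and 0.029 m) or (horizontal distance between blank2 and pin2 below 0.008 m and z of blank2 in the frame of pin2 between 0.02 and 0.029 m) or (horizontal distance between blank2 and pin3 below 0.008 m and z of blank2 in the frame of pin3 between 0.02 and 0.029 m)) and ((horizontal distance between blank3 and pin0 below 0.008 m and z of blank3 in the frame of pin0 between 0.02 and 0.029 m) or (horizontal distance between blank3 and pin1 below 0.008 m and z of blank3 in the frame of pin1 between 0.02 and 0.029 m) or (horizontal distance between blank3 and pin2 below 0.008 m and z of blank3 in the frame of pin2 between 0.02 and 0.029 m) or (horizontal distance between blank3 and pin3 below 0.008 m and z of blank3 in the frame of pin3 between 0.02 and 0.029 m)) and value of joint sled below 0.05 m), for 0.2 s.
2. the sled is fully home (within 5 mm of its stop) (value of joint sled above 0.145 m), for 0.2 s.
3. the latch is fully closed (within 0.1 rad), with the sled home (value of joint sled above 0.145 m and value of joint latch above 1.47 rad), for 0.2 s.
At the end, for the whole second after the job is handed in: Each blank present is upright (0.12 rad) and down on a pin (middle within 8 mm of its axis, under 29 mm above its foot); sled within 5 mm of its stop; latch within 0.1 rad of closed; brush flat (0.25 rad), bristles down, in the tray; all at rest (all of step 3 and ((horizontal distance between blank0 and pin0 below 0.008 m and z of blank0 in the frame of pin0 between 0.02 and 0.029 m) or (horizontal distance between blank0 and pin1 below 0.008 m and z of blank0 in the frame of pin1 between 0.02 and 0.029 m) or (horizontal distance between blank0 and pin2 below 0.008 m and z of blank0 in the frame of pin2 between 0.02 and 0.029 m) or (horizontal distance between blank0 and pin3 below 0.008 m and z of blank0 in the frame of pin3 between 0.02 and 0.029 m)) and angle between the z axis of each of blank0, blank1, blank2, blank3 and the z axis of station, either way round below 0.12 rad and ((horizontal distance between blank1 and pin0 below 0.008 m and z of blank1 in the frame of pin0 between 0.02 and 0.029 m) or (horizontal distance between blank1 and pin1 below 0.008 m and z of blank1 in the frame of pin1 between 0.02 and 0.029 m) or (horizontal distance between blank1 and pin2 below 0.008 m and z of blank1 in the frame of pin2 between 0.02 and 0.029 m) or (horizontal distance between blank1 and pin3 below 0.008 m and z of blank1 in the frame of pin3 between 0.02 and 0.029 m)) and ((horizontal distance between blank2 and pin0 below 0.008 m and z of blank2 in the frame of pin0 between 0.02 and 0.029 m) or (horizontal distance between blank2 and pin1 below 0.008 m and z of blank2 in the frame of pin1 between 0.02 and 0.029 m) or (horizontal distance between blank2 and pin2 below 0.008 m and z of blank2 in the frame of pin2 between 0.02 and 0.029 m) or (horizontal distance between blank2 and pin3 below 0.008 m and z of blank2 in the frame of pin3 between 0.02 and 0.029 m)) and ((horizontal distance between blank3 and pin0 below 0.008 m and z of blank3 in the frame of pin0 between 0.02 and 0.029 m) or (horizontal distance between blank3 and pin1 below 0.008 m and z of blank3 in the frame of pin1 between 0.02 and 0.029 m) or (horizontal distance between blank3 and pin2 below 0.008 m and z of blank3 in the frame of pin2 between 0.02 and 0.029 m) or (horizontal distance between blank3 and pin3 below 0.008 m and z of blank3 in the frame of pin3 between 0.02 and 0.029 m)) and x of brush in the frame of tray between -0.05 and 0.05 m and y of brush in the frame of tray between -0.1 and 0.1 m and height (world z) of brush between -0.01 and 0.035 m and angle between brush's own z axis and vertical below 0.25 rad and linear speed of each of blank0, blank1, blank2, blank3, brush below 0.02 m/s); the robot touches nothing.
It fails at once if a bystander (finished bowl, jar, can, screwdriver or cup) moved more than 30 mm (distance of any of bowl0, bowl1, jar, can, screwdriver, cup from where it was at the start of the episode above 0.03 m).
Of blank0, blank1, blank2, blank3 only 3 to 4 are there at a start; the rules pass over those that are not, and their reading is None.
At some moment in a run one of brush may be knocked a few centimetres aside while the robot is not near it.
It also fails if it takes over 210 s, if anything falls off the work surface, if the arm or the gripper's body presses on something with over 40 N, if the wrist force passes 120 N, or if a joint passes its speed limit or range.

### The arm

A 6-joint arm with a two-finger parallel gripper is mounted at the origin on the work surface. World frame = base frame: x ahead of the robot, y to its left, z up, the work surface at z = 0. Lengths are in mm, angles in degrees, forces in N, time in s.
With the tool pointing down it reaches from about 300 to 875 mm from the base axis. Payload 6.4 kg.
Tool frame: the origin (TCP) lies at the very end of the fingers, on their centre line; the grasp point (between the pads) lies 19 mm behind it; z points along the fingers, y is the line along which they close (so a half turn about z gives the same grasp; the last joint's range is limited). The gripper opens to 88 mm and grips with 3 to 60 N. Pads are 18 mm wide; open, the fingers measure 123 mm over their backs; the gripper's body (75 mm by 187 mm) begins 45 mm behind the grasp point.
Start: joints at [-83.325, 10.359, 92.074, -0, 77.567, -11.82], TCP at [182.42, -545.311, 238.714] pointing down, gripper open.
Joint ranges: [-171.53, 171.53], [-51.25, 118.39], [17.06, 147.69], [-65.23, 245.23], [0, 150.52], [-178.68, 178.68]. Speed limits (degrees/s): [147.25, 147.25, 172.46, 180, 180, 180].

### API

Orientations are given as [roll, pitch, yaw] about the fixed x, y, z axes, in that order (R = Rz(yaw) Ry(pitch) Rx(roll)).
In Python, from rig import bot, viewer, workorder gives the robot as it stands. The module is installed in compiled form; this text tells all that it offers.
- The arm moves only by the tool arm_command, never from a script. Its argument "increments" is a list of rows, each a list of 7 numbers: the opening, from 0 (shut) to 1 (fully open), then the shift along the tool's x, y, z in units of 40 cm (1.0 is 40 cm), then the turn, a rotation vector about the tool's x, y, z in units of 45 degrees (1.0 is 45 degrees). In form: [[claw, x, y, z, rx, ry, rz], ...]. A call has 1 to 5 rows; each row is the pose to reach, as a shift and turn from the pose commanded when the call began, along the tool's axes at that moment; what a row does not reach only later rows make up. A row lasts 1/12 s, in which the tool goes at most 41.7 mm and 7.16 degrees, less where a joint would pass 70% of its speed; a pose out of reach is approached as far as the arm can. A call with a number of a shift or a turn outside -1 to 1 is refused whole. A call with a gripper value outside its range is refused whole. The fingers move at their own pace and stop on an object; the grip force is fixed at half the most. Time passes only in rows, so rows that repeat a pose let the fingers close. It gives the time, the measured TCP pose, the force, the opening and the grip force at its end, in the units of the state.
- bot.get_state(): the state, without advancing time (a new reading comes with each control period).
- viewer.capture(name): name is "side" or "top" or "wrist"; returns a dict with "pixels" (420x560x3 uint8, red, green, blue), "depth" (420x560 float32, mm along the optical axis (not along the pixel's ray), 0 where there is no reading), "fov_y" (degrees; the focal length in pixels is half the picture's height over the tangent of half this angle, whatever the lens; pixels are square), "cx", "cy" (the principal point, pixels), "cam_to_world" (4x4, takes a point from camera to world coordinates). Camera axes: x right, y up, looking along -z (the intrinsics and any distortion apply to the point x, -y, -z); pixel columns grow to the right and rows downward; lengths in mm; the calibration is good to about 2 mm. A picture is of the moment at which its call begins.
- workorder.job_done(): hands the job in; it is judged then, once.
The state is a dict: "t": time; "joint_pos": joint angles; "joint_vel": joint speeds; "joint_efforts": joint torques, N m; "ee_pos": TCP position; "tcp_rot": TCP orientation; "force": force on the tool from outside, world axes, zero at the start; "wrist_torque": the same for the moment, N m; "grip_width": opening from 0.0 (shut) to 1.0 (fully open); "grip_force": force on a finger pad.
Only numpy, scipy, OpenCV 4.12 (cv2) and the standard library are available. Lean on these libraries where they do the work, as an engineer would, in place of code of your own. Each camera call takes 0.05 s, during which the arm holds its last target. There are 200 camera calls.

## Working session

There is one attempt and no reset: what is moved stays moved. The work goes in short steps, Python scripts to look and compute and a tool call to move; the robot and the scene stay as the last step left them, time stands still between calls to the robot, and variables do not carry over. Pictures are saved under pics/ and viewed, at most 14 in all, crops included, and the job is handed in when it is done.

Besides the shell and the picture viewer there is one more tool, called after "Request:" as name(argument=value, ...), one argument or row to a line, values as JSON. arm_command: Moves the arm, as the interface text tells. Shifts and turns lie within -1 to 1; 1 stands for 40 cm of shift or 45 degrees of turn. Its arguments: {"type":"object","properties":{"increments":{"type":"array","items":{"type":"array","items":{"type":"number"}}}},"required":["increments"]}

```bash
mkdir -p pics; cat > h.py <<'E'
import numpy as np, cv2, pickle
from rig import bot, viewer, workorder
from scipy.spatial.transform import Rotation as R
def cap(n, save=None):
    c=viewer.capture(n)
    if save: cv2.imwrite(f'pics/{save}.png',c['pixels'][:,:,::-1]); pickle.dump(c,open(f'pics/{save}.pkl','wb'))
    return c
def ray(c,u,v):
    f=210/np.tan(np.radians(c['fov_y']/2)); M=np.array(c['cam_to_world'])
    d=M[:3,:3]@np.array([(u-c['cx'])/f,-(v-c['cy'])/f,-1.]); return M[:3,3],d
def onplane(c,u,v,z):
    o,d=ray(c,u,v); return o+d*(z-o[2])/d[2]
def cloud(c):
    f=210/np.tan(np.radians(c['fov_y']/2)); M=np.array(c['cam_to_world']); D=c['depth']
    v,u=np.mgrid[:D.shape[0],:D.shape[1]]
    P=np.stack([(u-c['cx'])/f*D,-(v-c['cy'])/f*D,-D],-1)@M[:3,:3].T+M[:3,3]
    P[D==0]=np.nan; return P
E
python3 - <<'E'
from h import *
for n in('top','side'):
    c=cap(n,n+'0'); print(n,c['fov_y'],c['cx'],c['cy'],[k for k in c],np.round(c['cam_to_world'],3).tolist())
print(bot.get_state())
E
```

```text
top 50.84925760661737 287.4024453575181 211.68452229159087 ['pixels', 'depth', 'fov_y', 'cx', 'cy', 'cam_to_world'] [[-0.026, 0.988, -0.155, 348.525], [-1.0, -0.028, -0.011, 8.28], [-0.015, 0.155, 0.988, 1442.682], [0.0, 0.0, 0.0, 1.0]]
side 54.160676475266946 278.0261782747459 212.32610577352204 ['pixels', 'depth', 'fov_y', 'cx', 'cy', 'cam_to_world'] [[-0.96, 0.156, -0.233, 315.981], [-0.28, -0.489, 0.826, 961.875], [0.015, 0.858, 0.513, 677.68], [0.0, 0.0, 0.0, 1.0]]
{'t': 0.1, 'joint_pos': array([-8.33248899e+01,  1.03980209e+01,  9.21242401e+01,  8.64968302e-04,
        7.75674730e+01, -1.18192881e+01]), 'joint_vel': array([ 0.00197151, -0.07870795, -0.05707969, -0.05560449, -0.0450201 ,
        0.01636289]), 'joint_efforts': array([ 4.60522933e-04, -4.34820771e+01, -3.42694080e+01,  7.03387731e-02,
        3.39956372e-02, -4.14938415e-05]), 'ee_pos': array([ 182.37013328, -544.8183813 ,  237.91068843]), 'tcp_rot': array([-1.79912342e+02, -1.92062845e-02,  1.84941967e+01]), 'force': array([0.08314062, 0.23464188, 0.49839663]), 'wrist_torque': array([ 0.05607309,  0.01605241, -0.04454749]), 'grip_force': 0.0, 'grip_width': 1.0030361442706262}
```

View pics/top0.png

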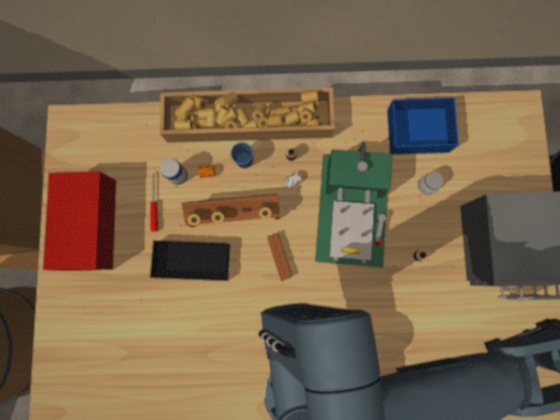

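View pics/side0.png

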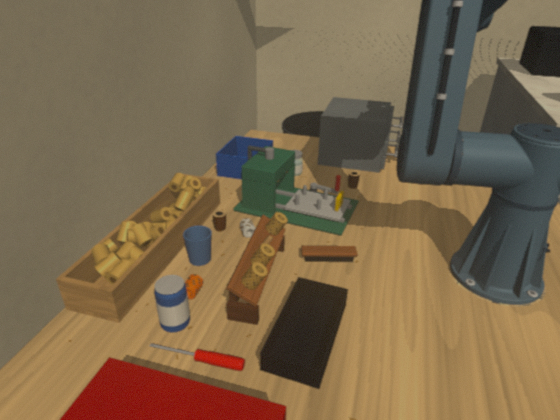

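Top view: rack at (230,208) with three blanks at (194,218), (217,216), (265,212); station at (352,210), with the sled plate at (352,230), tab at (351,250) and latch grip at (378,242); brush at (279,256), tray at (190,260). The side view agrees: three blanks, on the outer two slots and one inner slot.

```bash
python3 - <<'E'
from h import *
c=pickle.load(open('pics/top0.pkl','rb'))
P=cloud(c)
def p(n,u,v,z): print(n,np.round(onplane(c,u,v,z),0),'cloud',np.round(P[int(v),int(u)],0))
for n,u,v,z in [('b',194,218,110),('b',217,216,110),('b',265,212,110),('tab',351,250,77),('grip',378,242,100),('tray',190,260,4),('trayTL',153,241,50),('trayTR',229,243,50),('trayBR',228,280,50),('trayBL',151,277,50),('brush',279,256,28),('br1',270,235,28),('br2',288,278,28),('table',300,300,0),('rackL',184,214,85),('rackR',280,208,85),('pl',335,204,32),('pr',371,205,32),('pl',333,258,32),('pr',372,260,32),('bowl',291,154,52),('can',172,172,110),('cup',242,155,85),('jar',431,182,85),('bowl1',420,255,52)]: p(n,u,v,z)
w=cap('wrist','w0'); M=np.array(w['cam_to_world']);s=bot.get_state()
T=np.eye(4);T[:3,:3]=R.from_euler('xyz',s['tcp_rot'],degrees=True).as_matrix();T[:3,3]=s['ee_pos']
print(w['fov_y'],w['cx'],w['cy'],np.round(np.linalg.inv(T)@M,3))
E
```

```text
b [546. 309. 110.] cloud [548. 312. 100.]
b [551. 239. 110.] cloud [552. 241. 101.]
b [559.  92. 110.] cloud [561.  93.  98.]
tab [ 438. -169.   77.] cloud [ 438. -169.   74.]
grip [ 459. -249.  100.] cloud [ 459. -249.   98.]
tray [424. 345.   4.] cloud [424. 345.   7.]
trayTL [485. 453.  50.] cloud [485. 453.  51.]
trayTR [472. 211.  50.] cloud [477. 219.   1.]
trayBR [357. 215.  50.] cloud [357. 222.   4.]
trayBL [372. 457.  50.] cloud [372. 457.  49.]
brush [428.  55.  28.] cloud [428.  55.  28.]
br1 [496.  82.  28.] cloud [497.  82.  26.]
br2 [358.  28.  28.] cloud [358.  28.  26.]
table [288.  -8.   0.] cloud [288.  -8.   2.]
rackL [564. 347.  85.] cloud [565. 348.  78.]
rackR [574.  47.  85.] cloud [588.  49.   0.]
pl [ 591. -130.   32.] cloud [ 590. -130.   36.]
pr [ 584. -246.   32.] cloud [ 584. -246.   34.]
pl [ 417. -117.   32.] cloud [ 418. -118.   11.]
pr [ 408. -240.   32.] cloud [ 409. -243.   13.]
bowl [757.   8.  52.] cloud [757.   8.  52.]
can [693. 379. 110.] cloud [693. 379. 109.]
cup [748. 163.  85.] cloud [773. 173.   3.]
jar [ 643. -428.   85.] cloud [ 643. -427.   86.]
bowl1 [ 419. -386.   52.] cloud [ 418. -385.   56.]
62.12233541723418 277.9290109574898 206.79834276986838 [[-0.00000e+00  9.60000e-01  2.80000e-01  7.25750e+01]
 [ 1.00000e+00  0.00000e+00  1.00000e-03 -2.32000e-01]
 [ 0.00000e+00  2.80000e-01 -9.60000e-01 -1.45461e+02]
 [ 0.00000e+00  0.00000e+00  0.00000e+00  1.00000e+00]]
```

Request:
arm_command(
  increments=[
    [1,0.36,-0.2,-0.033,0,0,0.411],
    [1,0.36,-0.2,-0.033,0,0,0.411],
    [1,0.36,-0.2,-0.033,0,0,0.411],
    [1,0.36,-0.2,-0.033,0,0,0.411],
    [1,0.36,-0.2,-0.033,0,0,0.411],
  ],
)

```text
t: 0.57
ee_pos: [297.5, -419.0, 252.3]
tcp_rot: [-179.9, -0.1, 0.3]
force: [0.7, -0.3, -0.3]
grip_width: 1.001
grip_force: 0.0
```

Request:
arm_command(
  increments=[
    [1,0.28,-0.305,-0.033,0,0,0],
    [1,0.28,-0.305,-0.033,0,0,0],
    [1,0.28,-0.305,-0.033,0,0,0],
    [1,0.28,-0.305,-0.033,0,0,0],
    [1,0.28,-0.305,-0.033,0,0,0],
  ],
)

```text
t: 0.98
ee_pos: [409.3, -297.1, 265.7]
tcp_rot: [-179.9, -0.1, 0.4]
force: [-0.8, 0.3, 0.2]
grip_width: 1.002
grip_force: 0.0
```

Request:
arm_command(
  increments=[
    [1,0.28,-0.305,-0.033,0,0,0],
    [1,0.28,-0.305,-0.033,0,0,0],
    [1,0.28,-0.305,-0.033,0,0,0],
    [1,0.28,-0.305,-0.033,0,0,0],
    [1,0.28,-0.305,-0.033,0,0,0],
  ],
)

```text
t: 1.4
ee_pos: [521.0, -175.3, 278.8]
tcp_rot: [-179.9, -0.1, 0.3]
force: [0.1, -0.3, 0.8]
grip_width: 1.002
grip_force: 0.0
```

```bash
python3 - <<'E'
from h import *
c=cap('wrist','w1'); s=bot.get_state(); print(s['ee_pos'],s['tcp_rot'],s['t'])
E
```

```text
[ 519.24702977 -177.55514515  278.27178744] [-1.79987780e+02 -1.97682449e-02  3.13322453e-01] 1.45
```

View pics/w1.png

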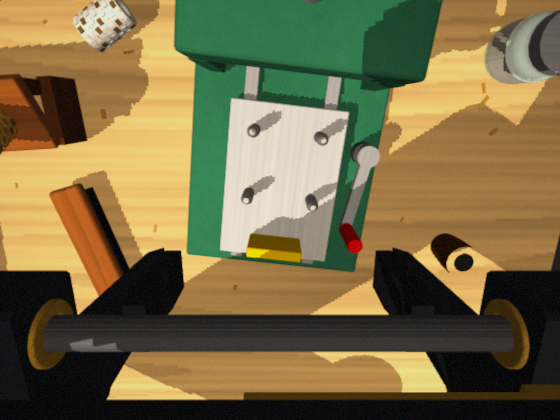

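The wrist view shows the pins at (253,130), (321,138), (247,196) and (312,202), the tab top around (273,245) and the red grip at (352,240).

```bash
python3 - <<'E'
from h import *
c=pickle.load(open('pics/w1.pkl','rb')); P=cloud(c)
im=c['pixels'].astype(int)
reg=np.zeros(P.shape[:2],bool); reg[100:262,215:350]=1
m=(P[...,2]>50)&(P[...,2]<75)&reg
n,l,st,ce=cv2.connectedComponentsWithStats(m.astype(np.uint8))
for i in range(1,n):
    if st[i,4]>5:
        q=P[l==i]; print(st[i],np.round(ce[i],1),'mean',np.round(np.nanmean(q,0),1),'hi',np.round(np.nanmean(q[q[:,2]>64],0),1))
tips=[(253,130),(321,138),(247,196),(312,202)]
for t in tips: print(np.round(onplane(c,*t,68),1),np.round(P[t[1],t[0]],1))
h=cv2.cvtColor(c['pixels'],cv2.COLOR_RGB2HSV)
y=(h[...,0]>20)&(h[...,0]<35)&(h[...,1]>180)&(P[...,2]>70)&(P[...,2]<82)&reg
q=P[y]; print('tab',len(q),np.round(q.mean(0),1)); v,u=np.where(y); r=cv2.minAreaRect(np.stack([u,v],1).astype(np.float32)); print(r); print(np.round([onplane(c,*b,77)[:2] for b in cv2.boxPoints(r)],1))
r=((h[...,0]<8)|(h[...,0]>172))&(h[...,1]>180)&(P[...,2]>94)&(P[...,2]<106); r[:,:330]=0;r[:,370:]=0
q=P[r]; print('grip',len(q),np.round(np.nanmean(q,0),1))
pl=(abs(P[...,2]-32)<3)&reg&(h[...,1]<60); v,u=np.where(pl); print(np.round(cv2.minAreaRect(P[pl][:,:2].astype(np.float32)),1) if 0 else cv2.minAreaRect(P[pl][:,:2].astype(np.float32)),np.median(P[pl][:,2]))
E
python3 - <<'E'
import cv2
im=cv2.imread('pics/w1.png')[90:270,200:400]
cv2.imwrite('pics/w1c.png',cv2.resize(im,(800,600)[:2] if 0 else (660,594),interpolation=cv2.INTER_CUBIC))
E
```

```text
[246 124  13  13 105] [252.4 129.9] mean [ 569.6 -148.4   62.5] hi [ 569.1 -147.7   65.8]
[315 132  13  13 105] [320.6 137.9] mean [ 561.8 -218.1   61.7] hi [ 561.4 -218.2   65.4]
[240 191  13  13 105] [246.3 196.3] mean [ 499.5 -140.6   61.2] hi [ 498.7 -140.5   65.8]
[306 198  12  13 107] [311.  203.4] mean [ 491.9 -210.5   60.9] hi [ 490.3 -210.8   66.1]
[339 223  11  16 103] [343.7 228.6] mean [ 463.8 -247.3   62.6] hi [ 463.6 -246.7   69.7]
[246 238  55  15 474] [273.4 244.8] mean [ 444.6 -170.    63.5] hi [ 444.5 -170.2   70. ]
[ 569.8 -149.4   68. ] [ 567.3 -146.7   30.1]
[ 562.3 -217.8   68. ] [ 559.2 -222.1   32.2]
[ 501.6 -142.1   68. ] [nan nan nan]
[ 495.4 -210.9   68. ] [ 493.9 -211.4   62.5]
tab 637 [ 440.  -170.2   75.7]
((273.2328796386719, 252.72900390625), (54.126319885253906, 12.268972396850586), 5.856013774871826)
[[ 436.8 -140.2]
 [ 451.  -141.8]
 [ 445.  -199.6]
 [ 430.6 -198.6]]
grip 194 [ 459.9 -251.    98.8]
((506.3466491699219, -177.1417236328125), (129.4672088623047, 179.60781860351562), 83.76542663574219) 31.44009802672838
```

View pics/w1c.png

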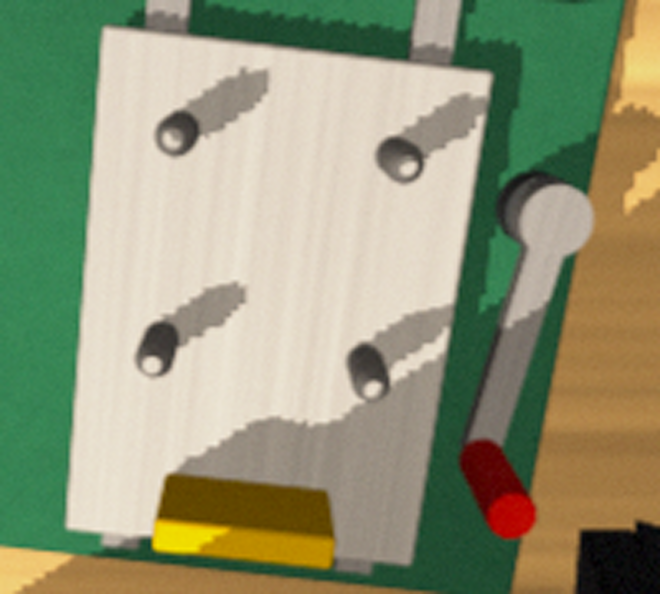

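```bash
cat >> h.py <<'E'
def fit(model,pts):
    m=np.array(model,float);p=np.array(pts)[:,:2];mc=m.mean(0);pc=p.mean(0)
    a=m-mc;b=p-pc; th=np.arctan2((a[:,0]*b[:,1]-a[:,1]*b[:,0]).sum(),(a*b).sum())
    Rm=np.array([[np.cos(th),-np.sin(th)],[np.sin(th),np.cos(th)]]); t=pc-Rm@mc
    f=m@Rm.T+t; return np.degrees(th),t,f,np.linalg.norm(f-p,axis=1)
E
python3 - <<'E'
from h import *
c=pickle.load(open('pics/w1.pkl','rb'))
px=[(253.6,131.2),(323.3,139.4),(246.1,200.6),(312.7,207.9)]
pts=[onplane(c,u-.2,v-.2,68) for u,v in px]
m=[(36,36),(36,-36),(-36,36),(-36,-36)]
print(np.round(pts,1)); print([np.round(x,1) for x in fit(m,pts)])
for u,v in [(232.,98.5),(349,112),(220.5,250),(324.8,261)]: print(np.round(onplane(c,u,v,32),1))
print('pivot',onplane(c,554/3.3+200,218/3.3+90,46),'grip',onplane(c,512/3.3+200,515/3.3+90,100))
E
```

```text
[[ 568.8 -149.8   68. ]
 [ 561.1 -219.9   68. ]
 [ 496.8 -140.8   68. ]
 [ 489.1 -211.6   68. ]]
[np.float64(-6.5), array([ 528.9, -180.5]), array([[ 568.8, -148.9],
       [ 560.6, -220.4],
       [ 497.3, -140.7],
       [ 489.1, -212.2]]), array([0.9, 0.7, 0.5, 0.6])]
[ 600.5 -124.7   32. ]
[ 587.1 -251.4   32. ]
[ 424.4 -105.2   32. ]
[ 410.6 -232.7   32. ]
pivot [ 541.37346369 -271.97567374   46.        ] grip [ 458.69938594 -252.33575721  100.        ]
```

The pins fit a 72 mm square to within 1 mm (yaw -6.5°). Next I'll look at the rack.

Request:
arm_command(
  increments=[
    [0.62,0.03,-0.47,0,0,0,0],
    [0.62,0.03,-0.47,0,0,0,0],
    [0.62,0.03,-0.47,0,0,0,0],
    [0.62,0.03,-0.47,0,0,0,0],
    [0.62,0.03,-0.47,0,0,0,0],
  ],
)

```text
t: 1.87
ee_pos: [528.9, 10.3, 278.0]
tcp_rot: [-180.0, 0.0, 0.0]
force: [0.9, -0.3, -0.4]
grip_width: 0.645
grip_force: 0.0
```

Request:
arm_command(
  increments=[
    [0.62,0.03,-0.47,0,0,0,0],
    [0.62,0.03,-0.47,0,0,0,0],
    [0.62,0.03,-0.47,0,0,0,0],
    [0.62,0.03,-0.47,0,0,0,0],
    [0.62,0.03,-0.47,0,0,0,0],
  ],
)

```text
t: 2.28
ee_pos: [541.4, 198.4, 278.0]
tcp_rot: [-180.0, 0.0, 0.1]
force: [0.4, 0.6, -0.3]
grip_width: 0.619
grip_force: 0.0
```

```bash
python3 - <<'E'
from h import *
c=cap('wrist','w2'); s=bot.get_state(); print(s['ee_pos'],s['tcp_rot'],s['t'],s['joint_pos'])
E
```

```text
[541.28563563 200.41726965 277.85742797] [-1.79884349e+02  2.91569643e-02  1.76784204e-01] 2.3333 [ 8.47603922  8.87723317 89.2088798   0.11983639 81.9260626  98.28244071]
```

View pics/w2.png

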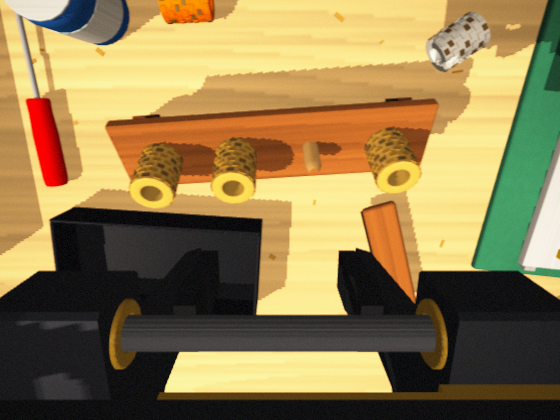

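Three blanks show, with top rings near (155,190), (234,184) and (398,175), and an empty peg at (313,158). The tray is below left and the brush lies near (390,250).

```bash
python3 - <<'E'
from h import *
c=pickle.load(open('pics/w2.pkl','rb')); P=cloud(c)
h=cv2.cvtColor(c['pixels'],cv2.COLOR_RGB2HSV)
pts=[]
for u0,v0 in [(155,190),(234,184),(398,175)]:
    w=np.zeros(h.shape[:2],bool); w[v0-22:v0+22,u0-28:u0+28]=1
    m=(h[...,2]>170)&(h[...,0]>18)&(h[...,0]<35)&w&(P[...,2]>105)
    m=cv2.morphologyEx(m.astype(np.uint8),cv2.MORPH_CLOSE,np.ones((3,3)))
    cs,hi=cv2.findContours(m,cv2.RETR_CCOMP,cv2.CHAIN_APPROX_NONE)
    k=max(range(len(cs)),key=lambda i:len(cs[i])); e=cv2.fitEllipse(cs[k])
    inn=[cv2.fitEllipse(x) for i,x in enumerate(cs) if hi[0][i][3]==k and len(x)>12]
    q=P[m>0]; pp=onplane(c,*e[0],128.3); pts.append(pp)
    print(np.round(e[0],1),np.round(e[1],1),[np.round(x[0],1) for x in inn],np.round(pp,1),'cloud',np.round(np.nanmedian(q,0),1), np.nanpercentile(q[:,2],[10,50,90]))
th,t,f,r=fit([(-25,108),(-25,36),(-25,-108)],pts); print('rack yaw',th,'pegs',t,f,r)
# board plane
b=(h[...,0]<14)&(h[...,1]>120)&(P[...,2]>55)&(P[...,2]<115); b[:95]=0;b[190:]=0;b[:,:110]=0;b[:,435:]=0
Q=P[b]; A=np.c_[Q[:,:2],np.ones(len(Q))]; s=np.linalg.lstsq(A,Q[:,2],rcond=None)[0]; print('plane',s,'tilt',np.degrees(np.arctan(np.hypot(*s[:2]))),'z at pegs',s@np.r_[t,1])
# brush
m=(h[...,0]<14)&(h[...,1]>120)&(P[...,2]>18)&(P[...,2]<36); m[:200]=0; m[:,:350]=0
r=cv2.minAreaRect(P[m][:,:2].astype(np.float32)); print('brush part',r)
E
```

```text
[151.  192.1] [28.6 45. ] [array([150. , 192.9])] [540.8 309.5 128.3] cloud [540.8 309.3 127.5] [119.35753337 127.51759282 134.23344639]
[232.1 184.7] [34.1 48. ] [array([230.7, 187.3])] [547.4 238.5 128.3] cloud [545.3 237.5 126.7] [119.13811419 126.70178685 133.99159876]
[395.6 173.8] [37.  49.1] [array([392.6, 178.8])] [557.2  97.8 128.3] cloud [556.   94.4 125.4] [116.6375316  125.44660234 133.55611124]
rack yaw 4.368950439536208 pegs [574.29459561 205.21298098] [[541.1399418  310.99468512]
 [546.62480799 239.20390407]
 [557.59454035  95.62234198]] [1.58607317 1.03611305 2.26172732]
plane [ 5.25606549e-01  3.52018069e-02 -2.23696404e+02] tilt 27.77954507675136 z at pegs 85.38046471176531
brush part ((431.95587158203125, 59.76145935058594), (141.72653198242188, 38.960262298583984), 16.707979202270508)
```

```bash
python3 - <<'E'
import cv2
im=cv2.imread('pics/w2.png')[125:215,105:440]
cv2.imwrite('pics/w2c.png',cv2.resize(im,None,fx=2.38,fy=2.38,interpolation=cv2.INTER_CUBIC))
im=cv2.imread('pics/w2.png')
r=[cv2.resize(im[v-30:v+30,u-32:u+32],None,fx=4,fy=4,interpolation=cv2.INTER_CUBIC) for u,v in [(152,185),(234,180),(395,170)]]
cv2.imwrite('pics/w2c.png',cv2.hconcat(r))
E
```

```text
(no output)
```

View pics/w2c.png

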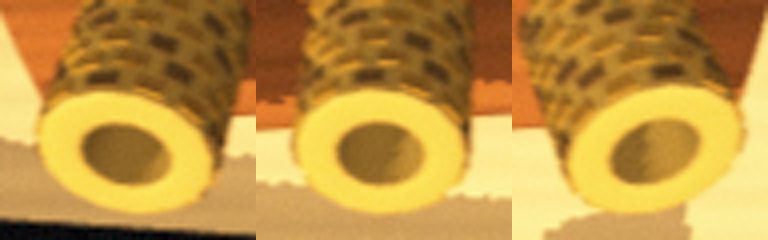

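The crop shows clean ring ends, with centres at about (151.6,192.9), (233.5,187.9) and (399,177.3) in full-image pixels.

```bash
python3 - <<'E'
from h import *
c=pickle.load(open('pics/w2.pkl','rb'))
pts=[onplane(c,u-.4,v-.4,128.3) for u,v in [(151.6,192.9),(233.5,187.9),(399,177.3)]]
print(np.round(pts,1)); th,t,f,r=fit([(-25,108),(-25,36),(-25,-108)],pts); print('rack yaw',th,'pegs',t,np.round(f,1),r)
E
```

```text
[[540.4 309.4 128.3]
 [545.  237.8 128.3]
 [554.4  95.  128.3]]
rack yaw 3.7527577952002047 pegs [572.33924054 203.71672949] [[540.3 309.8]
 [545.  238. ]
 [554.5  94.3]] [0.50520981 0.25094749 0.7348446 ]
```

```bash
cat >> h.py <<'E'
def Rt(yaw,tilt=0): return R.from_euler('xyz',[180,0,yaw],degrees=True)*R.from_euler('y',tilt,degrees=True)
def legs(wps,start=None):
    """wps: (name,pos,R). prints tool-frame increments of every leg, from the measured pose or start"""
    if start is None:
        s=bot.get_state(); p=s['ee_pos']; r=R.from_euler('xyz',s['tcp_rot'],degrees=True); print('at',np.round(p,1),np.round(s['tcp_rot'],1),'t',round(s['t'],1))
    else: p,r=start
    for n,q,rq in wps:
        q=np.array(q,float); d=r.inv().apply(q-p); w=np.degrees((r.inv()*rq).as_rotvec())
        print(n,np.round(np.r_[d/400,w/45],3).tolist(),'mm',round(np.linalg.norm(d)),'deg',round(np.linalg.norm(w))); p,r=q,rq
PIN=np.array([(568.8,-148.9),(560.6,-220.4),(497.3,-140.7),(489.1,-212.2)])
TOP=np.array([(540.3,309.8,128.3),(545,238,128.3),(554.5,94.3,128.3)])
AX=R.from_euler('z',3.75,degrees=True).apply([-.5,0,.866])
E
python3 - <<'E'
from h import *
t=TOP[2]; r=Rt(3.75,30)
legs([('pre',t+50*AX,r),('grasp',t-36*AX,r)])
E
```

```text
at [541.3 200.4 277.9] [-179.9    0.     0.2] t 2.3
pre [-0.03, 0.27, 0.265, 0.018, 0.667, -0.078] mm 152 deg 30
grasp [0.0, -0.0, 0.215, 0.0, 0.0, 0.0] mm 86 deg 0
```

Request:
arm_command(
  increments=[
    [0.62,-0.03,0.27,0.265,0.018,0.667,-0.078],
    [0.62,-0.03,0.27,0.265,0.018,0.667,-0.078],
    [0.62,-0.03,0.27,0.265,0.018,0.667,-0.078],
    [0.62,-0.03,0.27,0.265,0.018,0.667,-0.078],
    [0.62,-0.03,0.27,0.265,0.018,0.667,-0.078],
  ],
)

```text
t: 2.75
ee_pos: [524.8, 84.2, 166.4]
tcp_rot: [179.7, -29.8, 3.5]
force: [-0.9, 0.1, 0.2]
grip_width: 0.622
grip_force: 0.0
```

```bash
python3 - <<'E'
from h import *
c=cap('wrist','w3')
t=TOP[2]; r=Rt(3.75,30)
legs([('pre',t+50*AX,r),('grasp',t-36*AX,r)])
E
```

```text
at [523.1  85.2 165.3] [179.8 -29.8   3.5] t 2.8
pre [0.023, -0.018, -0.005, 0.008, 0.005, -0.004] mm 12 deg 0
grasp [0.0, -0.0, 0.215, 0.0, 0.0, 0.0] mm 86 deg 0
```

View pics/w3.png

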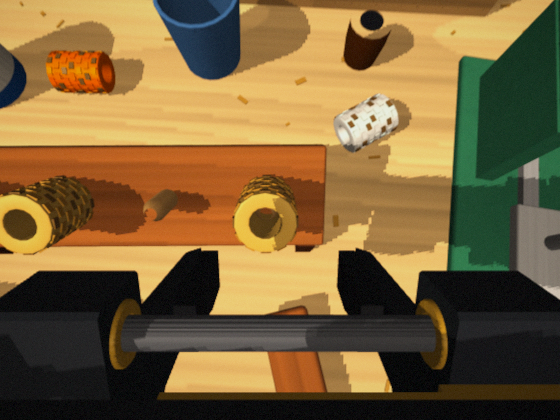

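The blank is at (266,215), between the fingers' lines, but the pose hasn't settled. I'll hold and re-measure.

Request:
arm_command(
  increments=[
    [0.62,0,0,0,0,0,0],
    [0.62,0,0,0,0,0,0],
    [0.62,0,0,0,0,0,0],
  ],
)

```text
t: 3.05
ee_pos: [532.0, 87.7, 174.8]
tcp_rot: [179.8, -30.2, 3.6]
force: [-0.2, 0.3, 0.6]
grip_width: 0.624
grip_force: 0.0
```

```bash
python3 - <<'E'
from h import *
t=TOP[2]; r=Rt(3.75,30)
legs([('pre',t+50*AX,r),('grasp',t-36*AX,r)])
c=pickle.load(open('pics/w3.pkl','rb'))
for u,v in [(265.5,222),(26,225)]: print(onplane(c,u,v,128.3))
E
```

```text
at [532.   87.7 174.8] [179.8 -30.2   3.6] t 3.0
pre [-0.009, -0.013, 0.004, 0.006, -0.004, -0.002] mm 6 deg 0
grasp [0.0, -0.0, 0.215, 0.0, 0.0, 0.0] mm 86 deg 0
[553.68079844  93.26859565 128.3       ]
[543.65743657 232.21859595 128.3       ]
```

Request:
arm_command(
  increments=[
    [0.62,0,0,0,0,0,0],
    [0.62,0,0,0,0,0,0],
    [0.62,0,0,0,0,0,0],
  ],
)

```text
t: 3.3
ee_pos: [530.5, 88.6, 173.1]
tcp_rot: [179.8, -30.1, 3.7]
force: [-0.0, 0.3, 0.9]
grip_width: 0.621
grip_force: 0.0
```

Request:
arm_command(
  increments=[
    [0.62,0,0,0,0,0,0],
    [0.62,0,0,0,0,0,0],
    [0.62,0,0,0,0,0,0],
    [0.62,0,0,0,0,0,0],
    [0.62,0,0,0,0,0,0],
  ],
)

```text
t: 3.72
ee_pos: [529.6, 88.3, 172.3]
tcp_rot: [179.9, -30.0, 3.6]
force: [0.4, -0.7, 0.0]
grip_width: 0.62
grip_force: 0.0
```

```bash
python3 - <<'E'
from h import *
t=TOP[2]; r=Rt(3.75,30)
legs([('pre',t+50*AX,r),('grasp',t-36*AX,r)])
E
```

```text
at [529.6  88.3 172.3] [179.9 -30.    3.6] t 3.7
pre [-0.0, -0.011, 0.002, 0.004, -0.0, -0.002] mm 4 deg 0
grasp [0.0, -0.0, 0.215, 0.0, 0.0, 0.0] mm 86 deg 0
```

Request:
arm_command(
  increments=[
    [0.62,0,-0.011,0.002,0,0,0],
    [0.62,0,-0.011,0.05,0,0,0],
    [0.62,0,-0.011,0.1,0,0,0],
    [0.62,0,-0.011,0.14,0,0,0],
    [0.62,0,-0.011,0.15,0,0,0],
  ],
)

```text
t: 4.13
ee_pos: [558.8, 94.6, 118.1]
tcp_rot: [179.9, -29.8, 3.6]
force: [-1.2, -0.5, -0.0]
grip_width: 0.617
grip_force: 0.0
```

Request:
arm_command(
  increments=[
    [0.62,0,0,0.02,0,0,0],
    [0.62,0,0,0.04,0,0,0],
    [0.62,0,0,0.06,0,0,0],
    [0.62,0,0,0.067,0,0,0],
    [0.62,0,0,0.067,0,0,0],
  ],
)

```text
t: 4.55
ee_pos: [572.7, 95.2, 96.6]
tcp_rot: [179.9, -30.0, 3.6]
force: [-0.3, -0.4, -1.2]
grip_width: 0.622
grip_force: 0.0
```

Request:
arm_command(
  increments=[
    [0.62,0,0,0,0,0,0],
    [0,0,0,0,0,0,0],
    [0,0,0,0,0,0,0],
    [0,0,0,0,0,0,0],
    [0,0,0,0,0,0,0],
  ],
)

```text
t: 4.97
ee_pos: [572.9, 95.1, 97.6]
tcp_rot: [179.8, -30.1, 3.6]
force: [-1.2, 0.4, 2.0]
grip_width: 0.414
grip_force: 30.0
```

Request:
arm_command(
  increments=[
    [0,0,0,-0.03,0,0,0],
    [0,0,0,-0.08,0,0,0],
    [0,0,0,-0.15,0,0,0],
    [0,0,0,-0.22,0,0,0],
    [0,0,0,-0.27,0,0,0],
  ],
)

```text
t: 5.38
ee_pos: [518.1, 92.0, 192.4]
tcp_rot: [179.8, -30.1, 3.6]
force: [0.2, -0.3, -0.4]
grip_width: 0.405
grip_force: 30.0
```

Request:
arm_command(
  increments=[
    [0,0,0,0,0,0,0],
    [0,0,0,0,0,0,0],
    [0,0,0,0,0,0,0],
    [0,0,0,0,0,0,0],
    [0,0,0,0,0,0,0],
  ],
)

```text
t: 5.8
ee_pos: [518.3, 92.0, 189.1]
tcp_rot: [179.9, -29.9, 3.6]
force: [-0.5, -0.3, 0.1]
grip_width: 0.412
grip_force: 30.0
```

```bash
python3 - <<'E'
from h import *
r=Rt(-6.5)
legs([('up',(520,0,180),r),('over',(*PIN[0],160),r),('tip',(*PIN[0],92),r),('down',(*PIN[0],47),r)])
s=bot.get_state(); print(s['grip_width'],s['grip_force'])
E
```

```text
at [518.3  92.  189.1] [179.9 -29.9   3.6] t 5.8
up [-0.02, 0.23, 0.015, -0.056, -0.662, 0.219] mm 92 deg 31
over [0.163, 0.356, 0.05, 0.0, 0.0, 0.0] mm 158 deg 0
tip [0.0, -0.0, 0.17, 0.0, 0.0, 0.0] mm 68 deg 0
down [0.0, -0.0, 0.113, 0.0, 0.0, 0.0] mm 45 deg 0
0.4122625170979952 30.00007718352208
```

Request:
arm_command(
  increments=[
    [0,-0.004,0.046,0.003,-0.011,-0.132,0.044],
    [0,-0.008,0.092,0.006,-0.022,-0.265,0.088],
    [0,-0.012,0.138,0.009,-0.034,-0.397,0.131],
    [0,-0.016,0.184,0.012,-0.045,-0.53,0.175],
    [0,-0.02,0.23,0.015,-0.056,-0.662,0.219],
  ],
)

```text
t: 6.22
ee_pos: [520.7, -0.9, 181.2]
tcp_rot: [180.0, 0.1, -6.6]
force: [1.2, 0.1, -0.5]
grip_width: 0.41
grip_force: 30.0
```

Request:
arm_command(
  increments=[
    [0,0.033,0.071,0.01,0,0,0],
    [0,0.065,0.142,0.02,0,0,0],
    [0,0.098,0.214,0.03,0,0,0],
    [0,0.13,0.285,0.04,0,0,0],
    [0,0.163,0.356,0.05,0,0,0],
  ],
)

```text
t: 6.63
ee_pos: [569.3, -150.3, 159.8]
tcp_rot: [-179.9, -0.0, -6.5]
force: [0.4, 0.8, -0.5]
grip_width: 0.409
grip_force: 30.0
```

Request:
arm_command(
  increments=[
    [0,0,0,0,0,0,0],
    [0,0,0,0,0,0,0],
    [0,0,0,0,0,0,0],
    [0,0,0,0,0,0,0],
    [0,0,0,0,0,0,0],
  ],
)

```text
t: 7.05
ee_pos: [569.1, -147.6, 161.7]
tcp_rot: [-180.0, -0.1, -6.4]
force: [0.3, -0.2, -0.2]
grip_width: 0.412
grip_force: 30.0
```

Request:
arm_command(
  increments=[
    [0,0,0,0,0,0,0],
    [0,0,0,0,0,0,0],
    [0,0,0,0,0,0,0],
    [0,0,0,0,0,0,0],
    [0,0,0,0,0,0,0],
  ],
)

```text
t: 7.47
ee_pos: [569.3, -148.8, 162.0]
tcp_rot: [-180.0, -0.2, -6.5]
force: [-0.4, 1.0, -1.4]
grip_width: 0.413
grip_force: 30.0
```

```bash
python3 - <<'E'
from h import *
r=Rt(-6.5)
legs([('over',(*PIN[0],160),r),('tip',(*PIN[0],92),r),('down',(*PIN[0],47),r)])
c=cap('wrist','w4')
E
```

```text
at [ 569.3 -148.8  162. ] [-180.    -0.2   -6.5] t 7.5
over [-0.001, 0.0, 0.005, -0.0, -0.004, 0.0] mm 2 deg 0
tip [0.0, -0.0, 0.17, 0.0, 0.0, 0.0] mm 68 deg 0
down [0.0, -0.0, 0.113, 0.0, 0.0, 0.0] mm 45 deg 0
```

View pics/w4.png

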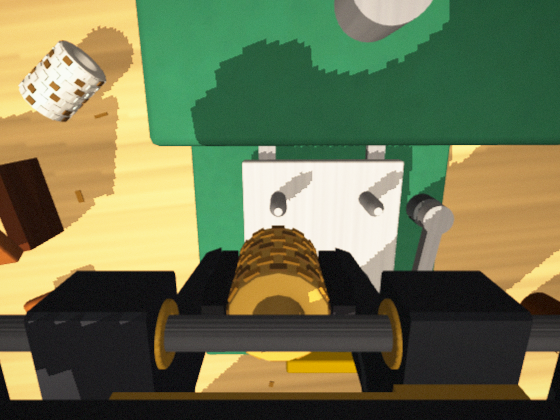

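The blank is held upright between the pads, and pin0 at (279,205) is ahead of it in this tilted view. I want the position of the grey post on the head at (380,15) before descending.

```bash
python3 - <<'E'
from h import *
c=pickle.load(open('pics/w4.pkl','rb')); P=cloud(c)
for u,v in [(390,5),(365,28),(340,100),(300,143),(300,149)]: print(np.round(P[v,u],0))
c=pickle.load(open('pics/top0.pkl','rb')); P=cloud(c)
for u,v in [(362,167),(363,148),(363,157),(345,165)]: print(np.round(P[v,u],0))
E
```

```text
[ 667. -195.  186.]
[ 663. -189.  176.]
[ 640. -183.  156.]
[ 625. -164.  156.]
[ 604. -171.   11.]
[ 671. -198.  188.]
[ 730. -205.  183.]
[ 700. -202.  193.]
[ 687. -153.  158.]
```

The post is too near the camera's path at the far pins, so I'll turn the tool half round. That puts the camera on the robot's side.

Request:
arm_command(
  increments=[
    [0,0,0,0,0,0,-0.158],
    [0,0,0,0,0,0,-0.317],
    [0,0,0,0,0,0,-0.475],
    [0,0,0,0,0,0,-0.634],
    [0,0,0,0,0,0,-0.793],
  ],
)

```text
t: 7.93
ee_pos: [569.2, -149.0, 161.8]
tcp_rot: [179.9, -0.1, 29.5]
force: [-0.8, -0.6, 0.7]
grip_width: 0.413
grip_force: 30.0
```

Request:
arm_command(
  increments=[
    [0,0,0,0,0,0,-0.158],
    [0,0,0,0,0,0,-0.317],
    [0,0,0,0,0,0,-0.475],
    [0,0,0,0,0,0,-0.634],
    [0,0,0,0,0,0,-0.793],
  ],
)

```text
t: 8.35
ee_pos: [569.3, -149.0, 161.8]
tcp_rot: [179.8, -0.1, 65.2]
force: [0.1, -1.0, -0.9]
grip_width: 0.408
grip_force: 30.0
```

Request:
arm_command(
  increments=[
    [0,0,0,0,0,0,-0.158],
    [0,0,0,0,0,0,-0.317],
    [0,0,0,0,0,0,-0.475],
    [0,0,0,0,0,0,-0.634],
    [0,0,0,0,0,0,-0.793],
  ],
)

```text
t: 8.77
ee_pos: [569.3, -149.0, 161.9]
tcp_rot: [179.8, 0.0, 100.9]
force: [0.3, -0.0, -0.3]
grip_width: 0.408
grip_force: 30.0
```

Request:
arm_command(
  increments=[
    [0,0,0,0,0,0,-0.158],
    [0,0,0,0,0,0,-0.317],
    [0,0,0,0,0,0,-0.475],
    [0,0,0,0,0,0,-0.634],
    [0,0,0,0,0,0,-0.793],
  ],
)

```text
t: 9.18
ee_pos: [569.2, -149.0, 161.8]
tcp_rot: [179.9, 0.1, 136.6]
force: [0.2, 0.4, -0.1]
grip_width: 0.409
grip_force: 30.0
```

Request:
arm_command(
  increments=[
    [0,0,0,0,0,0,-0.158],
    [0,0,0,0,0,0,-0.317],
    [0,0,0,0,0,0,-0.475],
    [0,0,0,0,0,0,-0.634],
    [0,0,0,0,0,0,-0.793],
  ],
)

```text
t: 9.6
ee_pos: [569.2, -149.0, 161.9]
tcp_rot: [180.0, 0.2, 172.3]
force: [0.3, -0.8, 0.2]
grip_width: 0.408
grip_force: 30.0
```

Request:
arm_command(
  increments=[
    [0,0,0,0,0,0,0],
    [0,0,0,0,0,0,0],
    [0,0,0,0,0,0,0],
    [0,0,0,0,0,0,0],
    [0,0,0,0,0,0,0],
  ],
)

```text
t: 10.02
ee_pos: [569.3, -148.9, 161.9]
tcp_rot: [180.0, 0.2, 171.8]
force: [0.3, -0.6, 0.1]
grip_width: 0.409
grip_force: 30.0
```

```bash
python3 - <<'E'
from h import *
r=Rt(173.5)
legs([('over',(*PIN[0],160),r),('tip',(*PIN[0],92),r),('down',(*PIN[0],47),r)])
c=cap('wrist','w5')
E
```

```text
at [ 569.3 -148.9  161.9] [180.    0.2 171.8] t 10.0
over [0.001, -0.0, 0.005, 0.0, 0.004, -0.037] mm 2 deg 2
tip [0.0, -0.0, 0.17, 0.0, 0.0, 0.0] mm 68 deg 0
down [0.0, -0.0, 0.113, 0.0, 0.0, 0.0] mm 45 deg 0
```

View pics/w5.png

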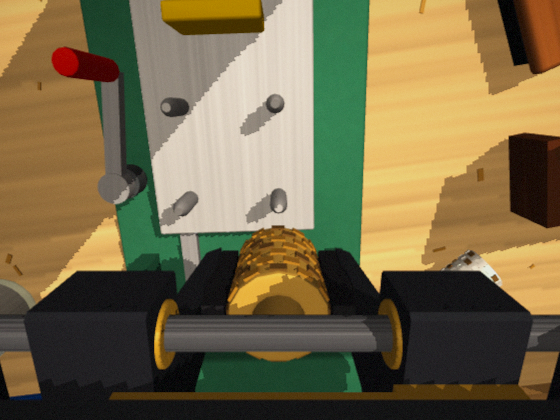

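Now the camera is on the robot's side. Pin0 shows at (279,198), the others at (185,203), (275,103) and (175,106). I'll measure the pin tips in both opposite views to cancel any camera offset.

```bash
python3 - <<'E'
from h import *
for n,box in (('w4',(180,225,255,400)),('w5',(90,220,155,300))):
    c=pickle.load(open(f'pics/{n}.pkl','rb')); P=cloud(c)
    reg=np.zeros(P.shape[:2],bool); reg[box[0]:box[1],box[2]:box[3]]=1
    m=(P[...,2]>62)&(P[...,2]<75)&reg
    k,l,st,ce=cv2.connectedComponentsWithStats(m.astype(np.uint8))
    for i in range(1,k):
        if st[i,4]>8: print(n,np.round(ce[i],1),st[i,4],np.round(np.nanmedian(P[l==i],0),1),np.round(onplane(c,*ce[i],66),1))
    T=np.array(c['cam_to_world'])[:3,3]; print(np.round(T,1))
im=cv2.imread('pics/w4.png')[180:230,255:320]; im2=cv2.imread('pics/w5.png')[175:225,250:315]
cv2.imwrite('pics/cc.png',cv2.hconcat([cv2.resize(x,None,fx=6,fy=6,interpolation=cv2.INTER_CUBIC) for x in (im,im2)]))
E
```

```text
w4 [277.5 207.8] 102 [ 570.9 -148.7   64.4] [ 570.8 -148.3   66. ]
w4 [374.4 207.6] 104 [ 563.4 -217.4   64.5] [ 563.  -217.8   66. ]
[ 640.9 -156.7  307.8]
w5 [274.2 103. ] 136 [ 496.6 -140.7   64.2] [ 496.6 -140.6   66. ]
w5 [169.1 106.3] 131 [ 488.7 -209.8   64.5] [ 488.8 -210.1   66. ]
w5 [277.8 204.3] 105 [ 566.2 -148.3   64.5] [ 566.1 -148.3   66. ]
w5 [180.8 207.7] 102 [ 558.3 -217.7   64.3] [ 558.7 -217.9   66. ]
[ 497.2 -138.4  307.2]
```

View pics/cc.png

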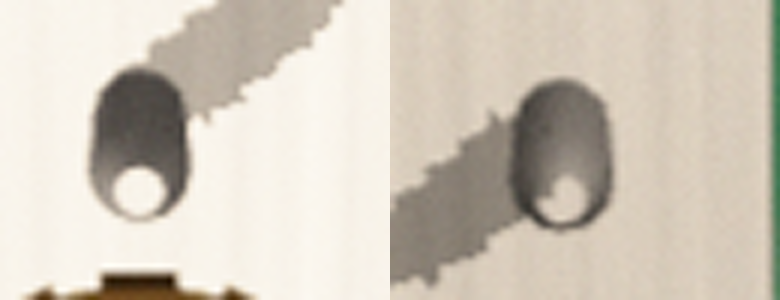

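Request:
arm_command(
  increments=[
    [0,0.0015,0.001,0.04,0,0,-0.037],
    [0,0.0015,0.001,0.08,0,0,-0.037],
    [0,0.0015,0.001,0.12,0,0,-0.037],
    [0,0.0015,0.001,0.16,0,0,-0.037],
    [0,0.0015,0.001,0.175,0,0,-0.037],
  ],
)

```text
t: 10.48
ee_pos: [567.6, -147.8, 89.5]
tcp_rot: [179.9, -0.0, 173.5]
force: [-0.6, 0.2, -1.1]
grip_width: 0.413
grip_force: 30.0
```

Request:
arm_command(
  increments=[
    [0,0,0,0,0,0,0],
    [0,0,0,0,0,0,0],
    [0,0,0,0,0,0,0],
    [0,0,0,0.02,0,0,0],
    [0,0,0,0.04,0,0,0],
  ],
)

```text
t: 10.9
ee_pos: [570.0, -149.0, 76.8]
tcp_rot: [-179.9, 0.3, 173.6]
force: [-0.7, 0.7, 0.6]
grip_width: 0.411
grip_force: 30.0
```

Request:
arm_command(
  increments=[
    [0,0,0,0,0,0,0],
    [0,0,0,0,0,0,0],
    [0,0,0,0.01,0,0,0],
    [0,0,0,0.015,0,0,0],
    [0,0,0,0.015,0,0,0],
  ],
)

```text
t: 11.32
ee_pos: [568.7, -148.3, 69.3]
tcp_rot: [180.0, 0.1, 173.6]
force: [0.3, 0.0, -0.0]
grip_width: 0.409
grip_force: 30.0
```

Request:
arm_command(
  increments=[
    [0,0,0,0.02,0,0,0],
    [0,0,0,0.035,0,0,0],
    [0,0,0,0.045,0,0,0],
    [0,0,0,0.053,0,0,0],
    [0,0,0,0.053,0,0,0],
  ],
)

```text
t: 11.73
ee_pos: [568.5, -148.2, 47.5]
tcp_rot: [180.0, 0.1, 173.6]
force: [-0.7, 0.0, -0.6]
grip_width: 0.411
grip_force: 30.0
```

Request:
arm_command(
  increments=[
    [0,0,0,0,0,0,0],
    [0,0,0,0,0,0,0],
    [0.55,0,0,0,0,0,0],
    [0.55,0,0,0,0,0,0],
    [0.55,0,0,0,0,0,0],
  ],
)

```text
t: 12.15
ee_pos: [569.3, -148.6, 49.0]
tcp_rot: [-180.0, 0.2, 173.6]
force: [0.6, -0.4, -0.4]
grip_width: 0.548
grip_force: 0.0
```

Request:
arm_command(
  increments=[
    [0.55,0,0,-0.02,0,0,0],
    [0.55,0,0,-0.06,0,0,0],
    [0.55,0,0,-0.12,0,0,0],
    [0.55,0,0,-0.2,0,0,0],
    [0.6,0,0,-0.28,0,0,0],
  ],
)

```text
t: 12.57
ee_pos: [568.1, -148.2, 161.8]
tcp_rot: [180.0, 0.1, 173.6]
force: [0.4, -0.2, -0.7]
grip_width: 0.589
grip_force: 0.0
```

Request:
arm_command(
  increments=[
    [0.62,0.1,0,-0.05,0,0,0],
    [0.62,0.2,0,-0.1,0,0,0],
    [0.62,0.2,0,-0.1,0,0,0],
    [0.62,0.2,0,-0.1,0,0,0],
    [0.62,0.2,0,-0.1,0,0,0],
  ],
)

```text
t: 12.98
ee_pos: [489.7, -139.9, 201.3]
tcp_rot: [-180.0, 0.3, 173.6]
force: [1.0, 0.5, 0.2]
grip_width: 0.622
grip_force: 0.0
```

```bash
python3 - <<'E'
from h import *
c=cap('wrist','w6'); s=bot.get_state(); print(s['ee_pos'],s['t'],s['joint_pos'])
P=cloud(c); h=cv2.cvtColor(c['pixels'],cv2.COLOR_RGB2HSV)
m=(P[...,2]>70)&(P[...,2]<95)&(abs(P[...,0]-568)<35)&(abs(P[...,1]+148)<35)
q=P[m]; print(len(q),np.percentile(q[:,2],[50,90,98])); k=P[m&(P[...,2]>78)]; print(cv2.minEnclosingCircle(k[:,:2].astype(np.float32)))
E
```

```text
[ 489.84671259 -139.77514377  200.52672294] 13.0333 [-2.93478352e+01  3.99755106e+00  1.03783695e+02  8.55792785e-02
  7.20118474e+01 -1.12951512e+02]
1441 [80.95147339 82.13034081 82.5953845 ]
((571.6974487304688, -148.6221160888672), 20.110376358032227)
```

View pics/w6.png

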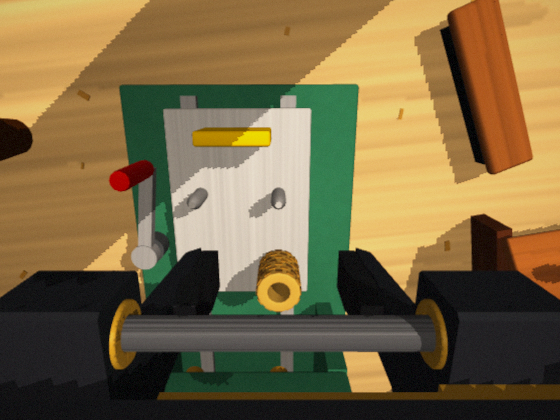

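Blank 1 is down on pin0 (ring at (279,290), top at z≈82). The tool stays in the flipped orientation for the rest.

```bash
python3 - <<'E'
from h import *
t=TOP[1]; r=Rt(-176.25,-30)
legs([('mid',(490,40,220),Rt(175)),('mid2',(505,190,215),Rt(-176.25,-20)),('pre',t+50*AX,r),('grasp',t-36*AX,r)])
E
```

```text
at [ 489.8 -139.8  200.5] [-180.     0.2  173.6] t 13.0
mid [0.05, 0.447, -0.049, -0.0, 0.005, -0.032] mm 181 deg 1
mid2 [-0.005, 0.377, 0.013, -0.034, -0.444, -0.192] mm 151 deg 22
pre [-0.005, 0.113, 0.117, -0.0, -0.222, -0.0] mm 65 deg 10
grasp [-0.0, -0.0, 0.215, 0.0, 0.0, 0.0] mm 86 deg 0
```

Request:
arm_command(
  increments=[
    [0.62,0.01,0.09,-0.01,0,0,0],
    [0.62,0.02,0.18,-0.02,0,0,-0.01],
    [0.62,0.03,0.27,-0.03,0,0,-0.02],
    [0.62,0.04,0.36,-0.04,0,0.002,-0.03],
    [0.62,0.05,0.447,-0.049,0,0.005,-0.032],
  ],
)

```text
t: 13.45
ee_pos: [489.6, 42.2, 219.1]
tcp_rot: [180.0, -0.2, 175.0]
force: [0.4, -0.2, 0.1]
grip_width: 0.619
grip_force: 0.0
```

Request:
arm_command(
  increments=[
    [0.62,-0.001,0.076,0.002,-0.007,-0.09,-0.038],
    [0.62,-0.002,0.152,0.005,-0.014,-0.18,-0.076],
    [0.62,-0.003,0.228,0.008,-0.02,-0.27,-0.115],
    [0.62,-0.004,0.304,0.01,-0.027,-0.36,-0.154],
    [0.62,-0.005,0.377,0.013,-0.034,-0.444,-0.192],
  ],
)

```text
t: 13.87
ee_pos: [504.7, 192.7, 214.1]
tcp_rot: [179.9, 20.1, -176.1]
force: [-0.0, 0.1, 0.5]
grip_width: 0.617
grip_force: 0.0
```

Request:
arm_command(
  increments=[
    [0.62,-0.001,0.025,0.025,0,-0.045,0],
    [0.62,-0.002,0.05,0.05,0,-0.09,0],
    [0.62,-0.003,0.07,0.07,0,-0.135,0],
    [0.62,-0.004,0.095,0.095,0,-0.18,0],
    [0.62,-0.005,0.113,0.117,0,-0.222,0],
  ],
)

```text
t: 14.28
ee_pos: [519.3, 238.2, 169.8]
tcp_rot: [180.0, 29.9, -176.2]
force: [-0.6, -0.8, -0.1]
grip_width: 0.617
grip_force: 0.0
```

Request:
arm_command(
  increments=[
    [0.62,0,0,0,0,0,0],
    [0.62,0,0,0,0,0,0],
    [0.62,0,0,0,0,0,0],
    [0.62,0,0,0,0,0,0],
    [0.62,0,0,0,0,0,0],
  ],
)

```text
t: 14.7
ee_pos: [519.9, 236.5, 172.3]
tcp_rot: [180.0, 30.0, -176.3]
force: [-0.1, -0.1, 0.4]
grip_width: 0.617
grip_force: 0.0
```

Request:
arm_command(
  increments=[
    [0.62,0,0,0,0,0,0],
    [0.62,0,0,0,0,0,0],
    [0.62,0,0,0,0,0,0],
    [0.62,0,0,0,0,0,0],
    [0.62,0,0,0,0,0,0],
  ],
)

```text
t: 15.12
ee_pos: [519.1, 236.7, 171.6]
tcp_rot: [180.0, 30.0, -176.3]
force: [-0.3, 0.1, -0.3]
grip_width: 0.623
grip_force: 0.0
```

```bash
python3 - <<'E'
from h import *
t=TOP[1]; r=Rt(-176.25,-30)
legs([('pre',t+50*AX,r),('grasp',t-36*AX,r)])
E
```

```text
at [519.1 236.7 171.6] [ 180.    30.  -176.3] t 15.1
pre [-0.002, -0.001, 0.001, 0.0, -0.001, -0.0] mm 1 deg 0
grasp [-0.0, -0.0, 0.215, 0.0, 0.0, 0.0] mm 86 deg 0
```

Request:
arm_command(
  increments=[
    [0.62,-0.002,0,0.03,0,0,0],
    [0.62,-0.002,0,0.07,0,0,0],
    [0.62,-0.002,0,0.11,0,0,0],
    [0.62,-0.002,0,0.14,0,0,0],
    [0.62,-0.002,0,0.15,0,0,0],
  ],
)

```text
t: 15.53
ee_pos: [549.3, 238.5, 118.1]
tcp_rot: [-180.0, 29.8, -176.2]
force: [-0.5, -0.8, -0.4]
grip_width: 0.622
grip_force: 0.0
```

Request:
arm_command(
  increments=[
    [0.62,0,0,0.015,0,0,0],
    [0.62,0,0,0.03,0,0,0],
    [0.62,0,0,0.045,0,0,0],
    [0.62,0,0,0.06,0,0,0],
    [0.62,0,0,0.065,0,0,0],
  ],
)

```text
t: 15.95
ee_pos: [562.7, 239.6, 96.8]
tcp_rot: [180.0, 29.9, -176.3]
force: [1.0, 0.0, 0.5]
grip_width: 0.62
grip_force: 0.0
```

Request:
arm_command(
  increments=[
    [0.62,0,0,0,0,0,0],
    [0,0,0,0,0,0,0],
    [0,0,0,0,0,0,0],
    [0,0,0,0,0,0,0],
    [0,0,0,0,0,0,0],
  ],
)

```text
t: 16.37
ee_pos: [562.7, 239.6, 97.8]
tcp_rot: [180.0, 30.0, -176.2]
force: [-0.2, -0.9, 1.3]
grip_width: 0.41
grip_force: 30.0
```

Request:
arm_command(
  increments=[
    [0,0,0,-0.03,0,0,0],
    [0,0,0,-0.08,0,0,0],
    [0,0,0,-0.15,0,0,0],
    [0,0,0,-0.22,0,0,0],
    [0,0,0,-0.27,0,0,0],
  ],
)

```text
t: 16.78
ee_pos: [508.1, 236.2, 192.8]
tcp_rot: [179.9, 30.0, -176.3]
force: [1.0, -0.0, -1.4]
grip_width: 0.406
grip_force: 30.0
```

```bash
python3 - <<'E'
from h import *
r=Rt(173.5)
legs([('mid2',(500,130,200),Rt(173.5)),('mid',(490,-10,190),r),('over',(*PIN[2],160),r),('tip',(*PIN[2],92),r),('down',(*PIN[2],47.5),r)],start=(TOP[1]+71.5*AX,Rt(-176.25,-30)))
s=bot.get_state(); print(s['ee_pos'],s['grip_width'],TOP[1]+71.5*AX)
E
```

```text
mid2 [0.023, -0.262, -0.041, 0.06, 0.665, 0.223] mm 107 deg 32
mid [-0.015, -0.351, 0.025, 0.0, 0.0, 0.0] mm 141 deg 0
over [-0.055, -0.323, 0.075, 0.0, 0.0, 0.0] mm 134 deg 0
tip [0.0, -0.0, 0.17, 0.0, 0.0, 0.0] mm 68 deg 0
down [0.0, -0.0, 0.111, 0.0, 0.0, 0.0] mm 45 deg 0
[508.14879426 236.19143225 192.82298729] 0.40607327538422355 [509.32654349 235.66183813 190.219     ]
```

Request:
arm_command(
  increments=[
    [0,0.005,-0.052,-0.008,0.012,0.133,0.044],
    [0,0.009,-0.105,-0.016,0.024,0.266,0.089],
    [0,0.014,-0.157,-0.025,0.036,0.4,0.133],
    [0,0.018,-0.21,-0.033,0.048,0.532,0.178],
    [0,0.023,-0.262,-0.041,0.06,0.665,0.223],
  ],
)

```text
t: 17.2
ee_pos: [499.7, 129.8, 202.1]
tcp_rot: [180.0, -0.2, 173.4]
force: [0.7, 0.3, -0.9]
grip_width: 0.408
grip_force: 30.0
```

Request:
arm_command(
  increments=[
    [0,-0.003,-0.07,0.005,0,0,0],
    [0,-0.006,-0.14,0.01,0,0,0],
    [0,-0.009,-0.21,0.015,0,0,0],
    [0,-0.012,-0.28,0.02,0,0,0],
    [0,-0.015,-0.351,0.025,0,0,0],
  ],
)

```text
t: 17.62
ee_pos: [489.3, -10.9, 190.5]
tcp_rot: [180.0, -0.0, 173.5]
force: [0.2, 0.0, -0.0]
grip_width: 0.412
grip_force: 30.0
```

Request:
arm_command(
  increments=[
    [0,-0.011,-0.065,0.015,0,0,0],
    [0,-0.022,-0.13,0.03,0,0,0],
    [0,-0.033,-0.195,0.045,0,0,0],
    [0,-0.044,-0.26,0.06,0,0,0],
    [0,-0.055,-0.323,0.075,0,0,0],
  ],
)

```text
t: 18.03
ee_pos: [496.6, -142.0, 160.4]
tcp_rot: [-180.0, -0.0, 173.5]
force: [0.4, -0.6, 0.2]
grip_width: 0.41
grip_force: 30.0
```

Request:
arm_command(
  increments=[
    [0,0,0,0,0,0,0],
    [0,0,0,0,0,0,0],
    [0,0,0,0,0,0,0],
    [0,0,0,0,0,0,0],
    [0,0,0,0,0,0,0],
  ],
)

```text
t: 18.45
ee_pos: [496.9, -139.6, 160.8]
tcp_rot: [-180.0, -0.0, 173.6]
force: [-0.9, -0.9, -0.7]
grip_width: 0.411
grip_force: 30.0
```

Request:
arm_command(
  increments=[
    [0,0,0,0,0,0,0],
    [0,0,0,0,0,0,0],
    [0,0,0,0,0,0,0],
    [0,0,0,0,0,0,0],
    [0,0,0,0,0,0,0],
  ],
)

```text
t: 18.87
ee_pos: [496.7, -140.5, 160.5]
tcp_rot: [-180.0, -0.1, 173.5]
force: [-0.1, -0.1, -0.5]
grip_width: 0.414
grip_force: 30.0
```

```bash
python3 - <<'E'
from h import *
r=Rt(173.5)
legs([('over',(*PIN[2],160),r),('tip',(*PIN[2],92),r),('down',(*PIN[2],47.5),r)])
E
```

```text
at [ 496.7 -140.5  160.5] [-1.800e+02 -1.000e-01  1.735e+02] t 18.9
over [-0.001, -0.0, 0.001, -0.0, -0.001, -0.0] mm 1 deg 0
tip [0.0, -0.0, 0.17, 0.0, 0.0, 0.0] mm 68 deg 0
down [0.0, -0.0, 0.111, 0.0, 0.0, 0.0] mm 45 deg 0
```

Request:
arm_command(
  increments=[
    [0,-0.001,0,0.04,0,0,0],
    [0,-0.001,0,0.08,0,0,0],
    [0,-0.001,0,0.12,0,0,0],
    [0,-0.001,0,0.15,0,0,0],
    [0,-0.001,0,0.171,0,0,0],
  ],
)

```text
t: 19.28
ee_pos: [496.4, -140.4, 90.7]
tcp_rot: [180.0, -0.2, 173.5]
force: [-1.3, 0.3, 0.3]
grip_width: 0.406
grip_force: 30.0
```

Request:
arm_command(
  increments=[
    [0,0,0,0,0,0,0],
    [0,0,0,0,0,0,0],
    [0,0,0,0,0,0,0],
    [0,0,0,0.015,0,0,0],
    [0,0,0,0.03,0,0,0],
  ],
)

```text
t: 19.7
ee_pos: [497.9, -141.1, 80.8]
tcp_rot: [-179.9, 0.1, 173.5]
force: [-0.7, 0.1, -0.2]
grip_width: 0.411
grip_force: 30.0
```

Request:
arm_command(
  increments=[
    [0,0,0,0,0,0,0],
    [0,0,0,0.01,0,0,0],
    [0,0,0,0.02,0,0,0],
    [0,0,0,0.03,0,0,0],
    [0,0,0,0.03,0,0,0],
  ],
)

```text
t: 20.12
ee_pos: [496.8, -140.5, 67.2]
tcp_rot: [180.0, -0.1, 173.5]
force: [1.1, -0.1, -0.5]
grip_width: 0.408
grip_force: 30.0
```

Blank 2 is on the pin's shaft with no contact force. I'll lower, release, retreat and go to the third blank.

Request:
arm_command(
  increments=[
    [0,0,0,0.015,0,0,0],
    [0,0,0,0.03,0,0,0],
    [0,0,0,0.04,0,0,0],
    [0,0,0,0.049,0,0,0],
    [0,0,0,0.049,0,0,0],
  ],
)

```text
t: 20.53
ee_pos: [496.8, -140.5, 47.7]
tcp_rot: [180.0, -0.1, 173.5]
force: [0.4, -0.4, 0.4]
grip_width: 0.417
grip_force: 30.0
```

Request:
arm_command(
  increments=[
    [0,0,0,0,0,0,0],
    [0,0,0,0,0,0,0],
    [0.55,0,0,0,0,0,0],
    [0.55,0,0,0,0,0,0],
    [0.55,0,0,0,0,0,0],
  ],
)

```text
t: 20.95
ee_pos: [497.1, -140.7, 48.7]
tcp_rot: [-180.0, -0.0, 173.5]
force: [0.7, -0.9, 0.3]
grip_width: 0.55
grip_force: 0.0
```

Request:
arm_command(
  increments=[
    [0.55,0,0,-0.02,0,0,0],
    [0.55,0,0,-0.06,0,0,0],
    [0.55,0,0,-0.12,0,0,0],
    [0.55,0,0,-0.2,0,0,0],
    [0.6,0,0,-0.28,0,0,0],
  ],
)

```text
t: 21.37
ee_pos: [496.5, -140.3, 161.8]
tcp_rot: [180.0, -0.1, 173.5]
force: [1.0, -0.0, -0.4]
grip_width: 0.589
grip_force: 0.0
```

Request:
arm_command(
  increments=[
    [0.62,0.02,0.04,-0.05,0,0,0],
    [0.62,0.04,0.1,-0.1,0,0,0],
    [0.62,0.06,0.16,-0.1,0,0,0],
    [0.62,0.08,0.22,-0.1,0,0,0],
    [0.62,0.08,0.22,-0.1,0,0,0],
  ],
)

```text
t: 21.78
ee_pos: [474.4, -46.3, 201.6]
tcp_rot: [179.9, -0.0, 173.6]
force: [0.6, -0.3, -0.8]
grip_width: 0.619
grip_force: 0.0
```

```bash
cat >> h.py <<'E'
def tops(c,xy,z0=75,z1=95):
    P=cloud(c)
    for x,y in xy:
        m=(P[...,2]>z0)&(P[...,2]<z1)&(np.hypot(P[...,0]-x,P[...,1]-y)<32); q=P[m]
        k=q[q[:,2]>np.percentile(q[:,2],95)-3] if len(q)>30 else q
        print((x,y),len(q),len(k) and (np.round(np.percentile(q[:,2],[50,95]),1),np.round(cv2.minEnclosingCircle(k[:,:2].astype(np.float32))[0],1),round(cv2.minEnclosingCircle(k[:,:2].astype(np.float32))[1],1)))
E
python3 - <<'E'
from h import *
tops(cap('wrist','w7'),PIN[[0,2]])
t=TOP[0]; r=Rt(-176.25,-30)
legs([('mid',(480,100,220),Rt(175)),('mid2',(495,260,215),Rt(-176.25,-20)),('pre',t+50*AX,r),('grasp',t-30*AX,r)])
E
```

```text
(np.float64(568.8), np.float64(-148.9)) 0 0
(np.float64(497.3), np.float64(-140.7)) 1438 (array([81.1, 82.4]), array([ 494.5, -140.3]), 19.9)
at [475.  -47.9 201.4] [-180.    -0.   173.7] t 21.8
mid [0.028, 0.369, -0.046, -0.0, -0.0, -0.03] mm 149 deg 1
mid2 [-0.002, 0.402, 0.013, -0.034, -0.444, -0.192] mm 161 deg 22
pre [-0.018, 0.117, 0.122, -0.0, -0.222, -0.0] mm 68 deg 10
grasp [-0.0, -0.0, 0.2, 0.0, 0.0, 0.0] mm 80 deg 0
```

Request:
arm_command(
  increments=[
    [0.62,0.005,0.074,-0.01,0,0,0],
    [0.62,0.01,0.148,-0.02,0,0,-0.01],
    [0.62,0.016,0.222,-0.03,0,0,-0.02],
    [0.62,0.022,0.296,-0.04,0,0,-0.03],
    [0.62,0.028,0.369,-0.046,0,0,-0.03],
  ],
)

```text
t: 22.25
ee_pos: [481.6, 98.8, 219.8]
tcp_rot: [-180.0, 0.0, 174.8]
force: [0.0, -0.0, -0.7]
grip_width: 0.622
grip_force: 0.0
```

Request:
arm_command(
  increments=[
    [0.62,0,0.08,0.002,-0.007,-0.09,-0.038],
    [0.62,-0.001,0.16,0.005,-0.014,-0.18,-0.076],
    [0.62,-0.001,0.24,0.008,-0.02,-0.27,-0.115],
    [0.62,-0.002,0.32,0.01,-0.027,-0.36,-0.154],
    [0.62,-0.002,0.402,0.013,-0.034,-0.444,-0.192],
  ],
)

```text
t: 22.67
ee_pos: [497.0, 259.4, 214.7]
tcp_rot: [180.0, 20.2, -176.4]
force: [0.1, 0.2, -0.9]
grip_width: 0.622
grip_force: 0.0
```

Request:
arm_command(
  increments=[
    [0.62,-0.003,0.025,0.025,0,-0.045,0],
    [0.62,-0.007,0.05,0.05,0,-0.09,0],
    [0.62,-0.01,0.07,0.07,0,-0.135,0],
    [0.62,-0.014,0.095,0.095,0,-0.18,0],
    [0.62,-0.018,0.117,0.122,0,-0.222,0],
  ],
)

```text
t: 23.08
ee_pos: [517.6, 306.7, 170.6]
tcp_rot: [180.0, 30.1, -176.4]
force: [-0.7, -1.1, -0.4]
grip_width: 0.623
grip_force: 0.0
```

Request:
arm_command(
  increments=[
    [0.62,0,0,0,0,0,0],
    [0.62,0,0,0,0,0,0],
    [0.62,0,0,0,0,0,0],
    [0.62,0,0,0,0,0,0],
    [0.62,0,0,0,0,0,0],
  ],
)

```text
t: 23.5
ee_pos: [517.5, 306.2, 171.5]
tcp_rot: [180.0, 30.0, -176.5]
force: [-0.1, -0.1, 0.6]
grip_width: 0.62
grip_force: 0.0
```

Request:
arm_command(
  increments=[
    [0.62,0,0,0,0,0,0],
    [0.62,0,0,0,0,0,0],
    [0.62,0,0,0,0,0,0],
    [0.62,0,0,0,0,0,0],
    [0.62,0,0,0,0,0,0],
  ],
)

```text
t: 23.92
ee_pos: [516.7, 306.5, 170.4]
tcp_rot: [180.0, 30.0, -176.4]
force: [0.7, -0.4, 0.6]
grip_width: 0.622
grip_force: 0.0
```

```bash
python3 - <<'E'
from h import *
t=TOP[0]; r=Rt(-176.25,-30)
legs([('pre',t+50*AX,r),('grasp',t-30*AX,r)])
E
```

```text
at [516.7 306.5 170.4] [ 180.    30.  -176.4] t 23.9
pre [0.001, 0.004, -0.004, -0.002, -0.001, -0.004] mm 2 deg 0
grasp [-0.0, -0.0, 0.2, 0.0, 0.0, 0.0] mm 80 deg 0
```

Request:
arm_command(
  increments=[
    [0.62,0.001,0.004,0.03,0,0,0],
    [0.62,0.001,0.004,0.06,0,0,0],
    [0.62,0.001,0.004,0.1,0,0,0],
    [0.62,0.001,0.004,0.13,0,0,0],
    [0.62,0.001,0.004,0.14,0,0,0],
  ],
)

```text
t: 24.33
ee_pos: [543.9, 309.5, 119.8]
tcp_rot: [-180.0, 29.8, -176.4]
force: [-0.6, 0.5, -0.3]
grip_width: 0.623
grip_force: 0.0
```

Request:
arm_command(
  increments=[
    [0.62,0,0,0.015,0,0,0],
    [0.62,0,0,0.03,0,0,0],
    [0.62,0,0,0.045,0,0,0],
    [0.62,0,0,0.055,0,0,0],
    [0.62,0,0,0.056,0,0,0],
  ],
)

```text
t: 24.75
ee_pos: [555.4, 310.5, 101.6]
tcp_rot: [-180.0, 29.9, -176.4]
force: [0.5, -0.1, 0.8]
grip_width: 0.616
grip_force: 0.0
```

Request:
arm_command(
  increments=[
    [0.62,0,0,0,0,0,0],
    [0,0,0,0,0,0,0],
    [0,0,0,0,0,0,0],
    [0,0,0,0,0,0,0],
    [0,0,0,0,0,0,0],
  ],
)

```text
t: 25.17
ee_pos: [555.4, 310.7, 102.6]
tcp_rot: [180.0, 30.0, -176.4]
force: [-0.3, -0.0, 1.0]
grip_width: 0.41
grip_force: 30.0
```

Request:
arm_command(
  increments=[
    [0,0,0,-0.03,0,0,0],
    [0,0,0,-0.08,0,0,0],
    [0,0,0,-0.15,0,0,0],
    [0,0,0,-0.21,0,0,0],
    [0,0,0,-0.25,0,0,0],
  ],
)

```text
t: 25.58
ee_pos: [505.1, 307.8, 191.0]
tcp_rot: [179.9, 30.0, -176.5]
force: [1.7, 0.1, -0.3]
grip_width: 0.411
grip_force: 30.0
```

```bash
python3 - <<'E'
from h import *
r=Rt(173.5); a=TOP[0]+70*AX; s=bot.get_state(); print(s['ee_pos'],a,s['grip_width'])
legs([('mid2',(490,200,200),r),('mid',(470,30,200),r),('mid',(470,-100,190),r),('over',(*PIN[3],170),Rt(195)),('down',(*PIN[3],54),Rt(195))],start=(a,Rt(-176.25,-30)))
E
```

```text
[505.08685637 307.75049884 191.00483679] [505.37493769 307.51089048 188.92      ] 0.41119713940640806
mid2 [0.035, -0.266, -0.052, 0.06, 0.665, 0.223] mm 109 deg 32
mid [0.002, -0.428, -0.0, 0.0, 0.0, 0.0] mm 171 deg 0
mid [-0.037, -0.323, 0.025, 0.0, 0.0, 0.0] mm 130 deg 0
over [-0.079, -0.273, 0.05, 0.0, 0.0, -0.478] mm 116 deg 22
down [-0.0, -0.0, 0.29, 0.0, 0.0, 0.0] mm 116 deg 0
```

Request:
arm_command(
  increments=[
    [0,0.007,-0.053,-0.01,0.012,0.133,0.044],
    [0,0.014,-0.106,-0.02,0.024,0.266,0.089],
    [0,0.021,-0.16,-0.031,0.036,0.4,0.133],
    [0,0.028,-0.213,-0.042,0.048,0.532,0.178],
    [0,0.035,-0.266,-0.052,0.06,0.665,0.223],
  ],
)

```text
t: 26.0
ee_pos: [489.7, 199.4, 201.4]
tcp_rot: [179.9, -0.2, 173.3]
force: [0.8, 0.4, -0.7]
grip_width: 0.411
grip_force: 30.0
```

Request:
arm_command(
  increments=[
    [0,0,-0.086,0,0,0,0],
    [0,0,-0.171,0,0,0,0],
    [0,0.001,-0.257,0,0,0,0],
    [0,0.001,-0.343,0,0,0,0],
    [0,0.002,-0.428,0,0,0,0],
  ],
)

```text
t: 26.42
ee_pos: [468.4, 28.5, 200.0]
tcp_rot: [-180.0, -0.0, 173.3]
force: [-0.4, -0.2, 0.4]
grip_width: 0.41
grip_force: 30.0
```

Request:
arm_command(
  increments=[
    [0,-0.007,-0.065,0.005,0,0,0],
    [0,-0.014,-0.13,0.01,0,0,0],
    [0,-0.021,-0.195,0.015,0,0,0],
    [0,-0.029,-0.26,0.02,0,0,0],
    [0,-0.037,-0.323,0.025,0,0,0],
  ],
)

```text
t: 26.83
ee_pos: [468.3, -101.5, 190.0]
tcp_rot: [-180.0, -0.0, 173.3]
force: [-0.5, 0.7, -0.5]
grip_width: 0.41
grip_force: 30.0
```

Request:
arm_command(
  increments=[
    [0,-0.016,-0.055,0.01,0,0,-0.096],
    [0,-0.032,-0.11,0.02,0,0,-0.191],
    [0,-0.048,-0.165,0.03,0,0,-0.287],
    [0,-0.063,-0.22,0.04,0,0,-0.382],
    [0,-0.079,-0.273,0.05,0,0,-0.478],
  ],
)

```text
t: 27.25
ee_pos: [487.0, -213.5, 169.7]
tcp_rot: [180.0, -0.0, -165.0]
force: [0.2, -0.4, -0.3]
grip_width: 0.408
grip_force: 30.0
```

Request:
arm_command(
  increments=[
    [0,0,0,0,0,0,0],
    [0,0,0,0,0,0,0],
    [0,0,0,0,0,0,0],
    [0,0,0,0,0,0,0],
    [0,0,0,0,0,0,0],
  ],
)

```text
t: 27.67
ee_pos: [487.1, -211.3, 170.1]
tcp_rot: [180.0, -0.0, -165.2]
force: [-1.0, -0.4, 0.1]
grip_width: 0.409
grip_force: 30.0
```

Request:
arm_command(
  increments=[
    [0,0,0,0,0,0,0],
    [0,0,0,0,0,0,0],
    [0,0,0,0,0,0,0],
    [0,0,0,0,0,0,0],
    [0,0,0,0,0,0,0],
  ],
)

```text
t: 28.08
ee_pos: [487.1, -212.1, 169.9]
tcp_rot: [180.0, -0.0, -165.2]
force: [0.5, -0.5, -0.2]
grip_width: 0.414
grip_force: 30.0
```

```bash
python3 - <<'E'
from h import *
r=Rt(195)
legs([('over',(*PIN[3],170),r),('down',(*PIN[3],54),r)])
c=cap('wrist','w8'); P=cloud(c)
reg=(P[...,2]>62)&(P[...,2]<75)&(np.hypot(P[...,0]-489,P[...,1]+212)<25); print(reg.sum(),np.nanmedian(P[reg],0))
E
```

```text
at [ 487.1 -212.1  169.9] [ 180.    -0.  -165.2] t 28.1
over [-0.005, -0.001, -0.0, 0.0, -0.001, -0.004] mm 2 deg 0
down [-0.0, -0.0, 0.29, 0.0, 0.0, 0.0] mm 116 deg 0
89 [ 487.37365924 -213.87607213   64.27453677]
```

Request:
arm_command(
  increments=[
    [0,-0.005,-0.002,0.04,0,0,0],
    [0,-0.005,-0.002,0.08,0,0,0],
    [0,-0.005,-0.002,0.12,0,0,0],
    [0,-0.005,-0.002,0.16,0,0,0],
    [0,-0.005,-0.002,0.18,0,0,0],
  ],
)

```text
t: 28.55
ee_pos: [488.2, -211.9, 95.9]
tcp_rot: [179.9, -0.1, -165.2]
force: [-1.0, 1.1, 0.7]
grip_width: 0.412
grip_force: 30.0
```

Request:
arm_command(
  increments=[
    [0,0,0,0,0,0,0],
    [0,0,0,0,0,0,0],
    [0,0,0,0,0,0,0],
    [0,0,0,0.015,0,0,0],
    [0,0,0,0.03,0,0,0],
  ],
)

```text
t: 28.97
ee_pos: [490.0, -213.1, 86.7]
tcp_rot: [-179.9, 0.0, -165.2]
force: [-0.0, 0.7, 0.1]
grip_width: 0.411
grip_force: 30.0
```

Request:
arm_command(
  increments=[
    [0,0,0,0,0,0,0],
    [0,0,0,0.01,0,0,0],
    [0,0,0,0.02,0,0,0],
    [0,0,0,0.03,0,0,0],
    [0,0,0,0.03,0,0,0],
  ],
)

```text
t: 29.38
ee_pos: [489.0, -212.3, 73.1]
tcp_rot: [180.0, -0.1, -165.2]
force: [1.3, 0.1, -1.7]
grip_width: 0.413
grip_force: 30.0
```

Request:
arm_command(
  increments=[
    [0,0,0,0.015,0,0,0],
    [0,0,0,0.03,0,0,0],
    [0,0,0,0.04,0,0,0],
    [0,0,0,0.05,0,0,0],
    [0,0,0,0.05,0,0,0],
  ],
)

```text
t: 29.8
ee_pos: [488.9, -212.2, 52.9]
tcp_rot: [179.9, -0.1, -165.2]
force: [2.4, -0.6, -0.6]
grip_width: 0.409
grip_force: 30.0
```

Request:
arm_command(
  increments=[
    [0,0,0,0,0,0,0],
    [0,0,0,0,0,0,0],
    [0.52,0,0,0,0,0,0],
    [0.52,0,0,0,0,0,0],
    [0.52,0,0,0,0,0,0],
  ],
)

```text
t: 30.22
ee_pos: [489.0, -212.6, 54.1]
tcp_rot: [180.0, -0.1, -165.2]
force: [0.9, -0.5, 0.2]
grip_width: 0.519
grip_force: 0.0
```

Request:
arm_command(
  increments=[
    [0.52,0,0,-0.02,0,0,0],
    [0.52,0,0,-0.06,0,0,0],
    [0.52,0,0,-0.12,0,0,0],
    [0.52,0,0,-0.2,0,0,0],
    [0.52,0,0,-0.28,0,0,0],
  ],
)

```text
t: 30.63
ee_pos: [488.6, -212.1, 167.1]
tcp_rot: [179.9, -0.1, -165.2]
force: [0.2, -1.9, 0.3]
grip_width: 0.519
grip_force: 0.0
```

Request:
arm_command(
  increments=[
    [0.5,0.05,0.03,-0.05,0,0,0.12],
    [0.4,0.1,0.06,-0.1,0,0,0.24],
    [0.3,0.15,0.09,-0.12,0,0,0.36],
    [0,0.2,0.1,-0.12,0,0,0.482],
    [0,0.2,0.1,-0.12,0,0,0.482],
  ],
)

```text
t: 31.05
ee_pos: [399.7, -194.0, 215.2]
tcp_rot: [-179.9, -0.0, 172.9]
force: [-0.3, -0.4, 0.6]
grip_width: 0.228
grip_force: 0.0
```

```bash
python3 - <<'E'
from h import *
c=cap('wrist','w9'); tops(c,PIN); s=bot.get_state(); print(s['ee_pos'],s['tcp_rot'])
tops(cap('top','t1'),PIN)
E
```

```text
(np.float64(568.8), np.float64(-148.9)) 39 (array([79.7, 82. ]), array([ 573.9, -166.8]), 7.9)
(np.float64(560.6), np.float64(-220.4)) 0 0
(np.float64(497.3), np.float64(-140.7)) 54 (array([79. , 82.3]), array([ 478.3, -142.6]), 3.9)
(np.float64(489.1), np.float64(-212.2)) 948 (array([81.2, 82.4]), array([ 486.6, -212.9]), 19.9)
[ 401.0407509  -194.35299537  215.02115186] [-1.79926973e+02  3.49912448e-02  1.73092952e+02]
(np.float64(568.8), np.float64(-148.9)) 97 (array([81.9, 87.2]), array([ 572.1, -150.2]), 18.9)
(np.float64(560.6), np.float64(-220.4)) 0 0
(np.float64(497.3), np.float64(-140.7)) 98 (array([81.8, 85.7]), array([ 496.5, -142.7]), 18.3)
(np.float64(489.1), np.float64(-212.2)) 52 (array([82.1, 87.6]), array([ 488.7, -206.9]), 16.8)
```

View pics/w9.png

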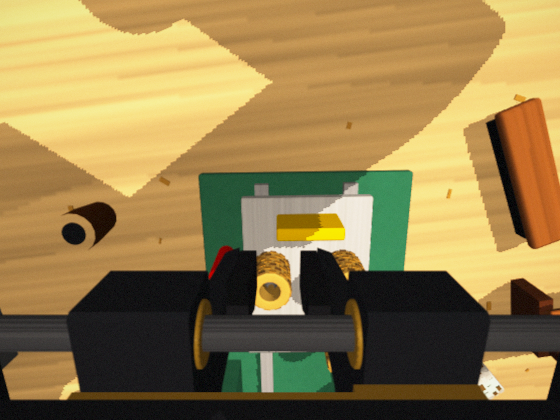

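All three blanks are down (tops at z≈82); the ring at (272,293) is the near-right one and the tab is at (310,228). Next I'll push the sled with closed, slightly tilted fingers.

```bash
cat >> h.py <<'E'
U=np.array([.9936,-.1132,0]); TAB=np.array([441.5,-170.5,0])
E
python3 - <<'E'
from h import *
r=Rt(173.5,-15); a=TAB-45*U
legs([('pre',a+[0,0,120],r),('low',a+[0,0,60],r),('push',a+100*U+[0,0,60],r)])
E
```

```text
at [ 401.8 -194.6  214.8] [-179.9    0.   173.2] t 31.1
pre [0.021, 0.071, 0.237, -0.002, -0.332, -0.007] mm 99 deg 15
low [0.039, -0.0, 0.145, 0.0, 0.0, 0.0] mm 60 deg 0
push [-0.241, 0.0, 0.065, 0.0, 0.0, 0.0] mm 100 deg 0
```

Request:
arm_command(
  increments=[
    [0,0.004,0.014,0.048,0,-0.066,0],
    [0,0.008,0.028,0.096,0,-0.133,0],
    [0,0.012,0.042,0.144,0,-0.2,-0.004],
    [0,0.016,0.056,0.192,0,-0.266,-0.007],
    [0,0.021,0.071,0.237,-0.002,-0.332,-0.007],
  ],
)

```text
t: 31.57
ee_pos: [397.4, -165.0, 118.5]
tcp_rot: [-180.0, 15.0, 173.6]
force: [0.6, -1.2, -0.1]
grip_width: 0.008
grip_force: 0.0
```

Request:
arm_command(
  increments=[
    [0,0,0,0,0,0,0],
    [0,0,0,0,0,0,0],
    [0,0,0,0,0,0,0],
    [0,0,0,0,0,0,0],
    [0,0,0,0,0,0,0],
  ],
)

```text
t: 31.98
ee_pos: [398.0, -166.3, 120.7]
tcp_rot: [-179.9, 15.0, 173.5]
force: [-0.7, 0.1, 0.1]
grip_width: 0.009
grip_force: 0.0
```

Request:
arm_command(
  increments=[
    [0,0.008,0,0.029,0,0,0],
    [0,0.016,0,0.058,0,0,0],
    [0,0.024,0,0.087,0,0,0],
    [0,0.032,0,0.116,0,0,0],
    [0,0.039,0,0.145,0,0,0],
  ],
)

```text
t: 32.4
ee_pos: [397.4, -165.8, 59.5]
tcp_rot: [-180.0, 15.0, 173.5]
force: [-0.4, -0.1, -0.2]
grip_width: 0.01
grip_force: 0.0
```

Request:
arm_command(
  increments=[
    [0,0,0,0,0,0,0],
    [0,0,0,0,0,0,0],
    [0,0,0,0,0,0,0],
    [0,0,0,0,0,0,0],
    [0,0,0,0,0,0,0],
  ],
)

```text
t: 32.82
ee_pos: [397.1, -165.6, 60.0]
tcp_rot: [-180.0, 15.0, 173.4]
force: [-0.7, 0.5, -0.6]
grip_width: 0.0
grip_force: 0.0
```

```bash
python3 - <<'E'
from h import *
r=Rt(173.5,-15); a=TAB-45*U
legs([('low',a+[0,0,60],r),('near',a+25*U+[0,0,60],r),('push1',a+75*U+[0,0,60],r)])
E
```

```text
at [ 397.1 -165.6   60. ] [-180.    15.   173.4] t 32.8
low [0.001, 0.0, -0.0, -0.001, -0.001, -0.001] mm 0 deg 0
near [-0.06, 0.0, 0.016, 0.0, 0.0, 0.0] mm 25 deg 0
push1 [-0.121, 0.0, 0.032, 0.0, 0.0, 0.0] mm 50 deg 0
```

Request:
arm_command(
  increments=[
    [0,-0.024,0,0.0065,0,0,0],
    [0,-0.048,0,0.013,0,0,0],
    [0,-0.072,0,0.019,0,0,0],
    [0,-0.097,0,0.026,0,0,0],
    [0,-0.121,0,0.032,0,0,0],
  ],
)

```text
t: 33.23
ee_pos: [447.4, -170.9, 59.1]
tcp_rot: [180.0, 14.9, 173.5]
force: [-4.1, -0.3, 3.1]
grip_width: 0.005
grip_force: 1.7
```

Request:
arm_command(
  increments=[
    [0,-0.024,0,0.0065,0,0,0],
    [0,-0.048,0,0.013,0,0,0],
    [0,-0.072,0,0.019,0,0,0],
    [0,-0.097,0,0.026,0,0,0],
    [0,-0.121,0,0.032,0,0,0],
  ],
)

```text
t: 33.65
ee_pos: [496.9, -176.3, 59.0]
tcp_rot: [179.9, 14.9, 173.4]
force: [-3.9, 0.1, 1.5]
grip_width: 0.006
grip_force: 1.7
```

Request:
arm_command(
  increments=[
    [0,-0.024,0,0.0065,0,0,0],
    [0,-0.048,0,0.013,0,0,0],
    [0,-0.072,0,0.019,0,0,0],
    [0,-0.097,0,0.026,0,0,0],
    [0,-0.121,0,0.032,0,0,0],
  ],
)

```text
t: 34.07
ee_pos: [546.5, -181.9, 59.1]
tcp_rot: [179.9, 14.9, 173.4]
force: [-3.6, 1.4, 0.3]
grip_width: 0.008
grip_force: 1.7
```

Request:
arm_command(
  increments=[
    [0,-0.006,0,0.0015,0,0,0],
    [0,-0.012,0,0.003,0,0,0],
    [0,-0.024,0,0.006,0,0,0],
    [0,-0.036,0,0.01,0,0,0],
    [0,-0.048,0,0.013,0,0,0],
  ],
)

```text
t: 34.48
ee_pos: [565.5, -184.4, 59.2]
tcp_rot: [179.9, 14.8, 173.4]
force: [-18.3, 1.1, 8.6]
grip_width: 0.003
grip_force: 10.2
```

```bash
python3 - <<'E'
from h import *
r=Rt(173.5,-15); a=TAB-45*U
legs([('home',a+182*U+[0,0,60],r)]); print(bot.get_state()['force'])
E
```

```text
at [ 565.5 -184.4   59.2] [179.9  14.8 173.4] t 34.5
home [-0.03, -0.001, 0.006, 0.001, -0.003, -0.002] mm 12 deg 0
[-18.27735289   1.0767676    8.59412098]
```

```bash
python3 - <<'E'
from h import *
for n in('top','side'):
    c=cap(n,n+'2'); P=cloud(c); h=cv2.cvtColor(c['pixels'],cv2.COLOR_RGB2HSV)
    y=(h[...,0]>20)&(h[...,0]<35)&(h[...,1]>180)&(np.hypot(P[...,0]-580,P[...,1]+185)<60)
    q=P[y&(P[...,2]>70)]; print(n,y.sum(),len(q),len(q) and np.round([q.mean(0),q.min(0),q.max(0)],1))
    c0=pickle.load(open(f'pics/{n}0.pkl','rb')); P=cloud(c0); h=cv2.cvtColor(c0['pixels'],cv2.COLOR_RGB2HSV)
    y=(h[...,0]>20)&(h[...,0]<35)&(h[...,1]>180)&(np.hypot(P[...,0]-440,P[...,1]+170)<60)
    q=P[y&(P[...,2]>70)]; print(n,0,y.sum(),len(q),len(q) and np.round([q.mean(0),q.min(0),q.max(0)],1))
im=cv2.hconcat([cv2.resize(cv2.imread('pics/top2.png')[130:280,300:400],None,fx=4,fy=4),cv2.resize(cv2.imread('pics/side2.png')[130:250,220:370],None,fx=2.6,fy=5)[:600]][:1])
s=cv2.imread('pics/side2.png')[130:280,220:370]; cv2.imwrite('pics/h.png',cv2.hconcat([im,cv2.resize(s,(400,600))]))
E
```

```text
top 0 0 0
top 0 52 52 [[ 437.2 -170.3   77.5]
 [ 431.3 -196.5   71.4]
 [ 442.  -144.1   83.6]]
side 54 17 [[ 580.4 -164.3   75.3]
 [ 575.2 -181.6   71.5]
 [ 585.3 -152.    77.9]]
side 0 82 40 [[ 436.7 -160.    75.7]
 [ 429.9 -190.8   71.6]
 [ 444.8 -136.    78. ]]
```

View pics/h.png

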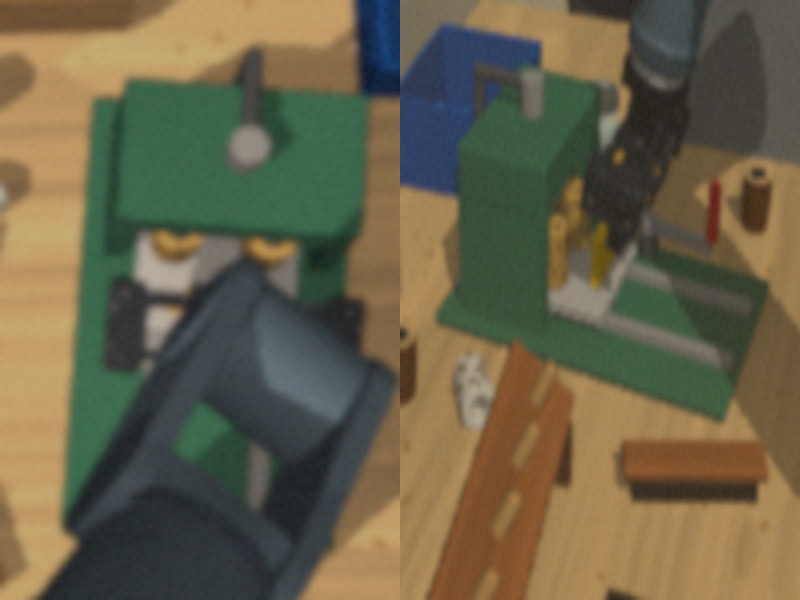

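The sled is almost under the head: two ring edges show at its front at top-crop (175,245) and (270,245), and the tab touches the fingertips at side-crop (600,255). I'll nudge 1 mm at a time while watching the force.

Request:
arm_command(
  increments=[
    [0,0,0,0,0,0,0],
    [0,0,0,0,0,0,0],
    [0,0,0,0,0,0,0],
  ],
)

```text
t: 34.83
ee_pos: [565.1, -184.3, 59.1]
tcp_rot: [179.9, 14.8, 173.4]
force: [-5.4, 0.9, 4.4]
grip_width: 0.003
grip_force: 2.9
```

Request:
arm_command(
  increments=[
    [0,-0.0024,0,0.0006,0,0,0],
    [0,-0.0024,0,0.0006,0,0,0],
    [0,-0.0024,0,0.0006,0,0,0],
  ],
)

```text
t: 35.08
ee_pos: [565.3, -184.3, 59.0]
tcp_rot: [179.9, 14.7, 173.4]
force: [-11.1, 0.6, 7.5]
grip_width: 0.007
grip_force: 5.4
```

The sled is blocked firmly, and the closed-latch geometry (post 30 mm in front of the tab plane) agrees with the tab's present place. I'll retreat and verify.

Request:
arm_command(
  increments=[
    [0,0.024,0,-0.006,0,0,0],
    [0,0.06,0,-0.015,0,0,0],
    [0,0.12,0,-0.06,0,0,0],
    [0,0.18,0,-0.15,0,0,0],
    [0,0.24,0,-0.24,0,0,0],
  ],
)

```text
t: 35.5
ee_pos: [450.5, -170.6, 124.6]
tcp_rot: [179.9, 14.8, 173.4]
force: [-0.2, -0.5, 2.0]
grip_width: 0.006
grip_force: 0.0
```

Request:
arm_command(
  increments=[
    [0,0.05,0.02,-0.05,0,0.066,0],
    [0,0.1,0.04,-0.1,0,0.133,0],
    [0,0.1,0.06,-0.15,0,0.2,0],
    [0,0.1,0.08,-0.2,0,0.266,0],
    [0,0.1,0.08,-0.2,0,0.333,0],
  ],
)

```text
t: 35.92
ee_pos: [398.4, -133.4, 196.6]
tcp_rot: [-179.8, 0.2, 173.4]
force: [1.3, -0.3, 1.0]
grip_width: 0.004
grip_force: 0.0
```

Request:
arm_command(
  increments=[
    [0,0,0,0,0,0,0],
    [0,0,0,0,0,0,0],
    [0,0,0,0,0,0,0],
    [0,0,0,0,0,0,0],
    [0,0,0,0,0,0,0],
  ],
)

```text
t: 36.33
ee_pos: [396.4, -132.8, 191.5]
tcp_rot: [179.9, -0.1, 173.4]
force: [-0.4, -0.1, 0.5]
grip_width: 0.004
grip_force: 0.0
```

```bash
python3 - <<'E'
from h import *
c=cap('wrist','w10'); P=cloud(c); s=bot.get_state(); print(s['ee_pos'],s['tcp_rot'])
h=cv2.cvtColor(c['pixels'],cv2.COLOR_RGB2HSV)
y=(h[...,0]>20)&(h[...,0]<35)&(h[...,1]>180)&(P[...,2]>70)&(P[...,2]<82)&(np.hypot(P[...,0]-585,P[...,1]+187)<70)
q=P[y]; print('tab',len(q),np.round(q.mean(0),1)); v,u=np.where(y); r=cv2.minAreaRect(np.stack([u,v],1).astype(np.float32)); print(np.round([onplane(c,*b,77)[:2] for b in cv2.boxPoints(r)],1))
r=((h[...,0]<8)|(h[...,0]>172))&(h[...,1]>180)&(P[...,2]>94)&(P[...,2]<106)
print('grip',r.sum(),np.round(np.nanmean(P[r],0),1))
g=(abs(P[...,2]-32)<4)&(h[...,1]<60)&(P[...,0]>480)&(P[...,0]<620)&(abs(P[...,1]+180)<80); k=P[g]; print('plate',len(k),k.min(0),k.max(0))
E
```

```text
[ 396.48221317 -132.86004667  191.6828654 ] [ 1.79922683e+02 -1.25263198e-01  1.73407748e+02]
tab 79 [ 576.5 -165.9   72.5]
[[ 568.  -175.2]
 [ 570.3 -155.2]
 [ 574.8 -155.7]
 [ 572.5 -175.8]]
grip 30 [ 452.1 -255.3   98.2]
plate 1116 [ 565.85591705 -175.94240899   29.47994884] [ 619.99629631 -130.49928133   33.66749142]
```

View pics/w10.png

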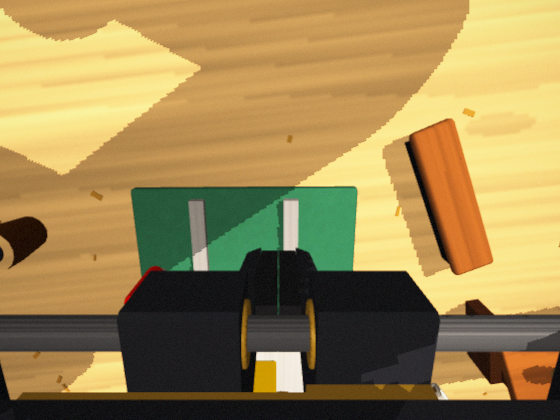

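This view is mostly the gripper: the tab shows only at (265,377) and the rails at (197,235) and (290,225). The top camera should do better for the sled's travel.

```bash
python3 - <<'E'
from h import *
for n in('top0','side0','top3','side3'):
    c=pickle.load(open(f'pics/{n}.pkl','rb')) if n[-1]=='0' else cap(n[:-1],n)
    P=cloud(c); h=cv2.cvtColor(c['pixels'],cv2.COLOR_RGB2HSV)
    for nm,m in (('yel',(h[...,0]>20)&(h[...,0]<35)&(h[...,1]>180)&(P[...,2]>60)&(P[...,2]<84)),('red',((h[...,0]<8)|(h[...,0]>172))&(h[...,1]>150)&(P[...,2]>55)&(P[...,2]<110))):
        m=m&(P[...,1]<-130)&(P[...,1]>-300)&(P[...,0]>400)&(P[...,0]<640)
        # largest component
        k,l,st,ce=cv2.connectedComponentsWithStats(m.astype(np.uint8),connectivity=8)
        for i in np.argsort(-st[1:,4])[:3]+1 if k>1 else []: print(n,nm,st[i],np.round(ce[i],1),'cloud',np.round(np.nanmean(P[l==i],0),1),'plane77',np.round(onplane(c,*ce[i],77)[:2],1))
E
```

```text
top0 yel [343 249  18   4  52] [351.5 250.3] cloud [ 437.2 -170.3   77.5] plane77 [ 437.2 -170.4]
top0 red [376 241   7   5  23] [378.9 242.9] cloud [ 456.4 -252.8   92.8] plane77 [ 457.7 -255.9]
side0 yel [336 191   7  13  57] [339.1 197.6] cloud [ 436.9 -155.4   72.6] plane77 [ 436.  -147.1]
side0 red [335 175   5  15  47] [337.4 182.2] cloud [ 457.2 -244.8   79.3] plane77 [ 457.7 -249.6]
top3 yel [346 203  18   5  63] [354.5 205. ] cloud [ 578.9 -186.9   74.4] plane77 [ 578.5 -186.6]
top3 red [378 240   5   4  14] [380.  241.9] cloud [ 459.  -255.    99.4] plane77 [ 460.9 -259.4]
side3 yel [292 183   9  12  60] [296.2 188.5] cloud [ 577.4 -174.6   71.9] plane77 [ 575.2 -164.8]
side3 red [335 175   5  14  47] [337.4 181.7] cloud [ 457.5 -245.4   80.6] plane77 [ 458.3 -252.8]
```

The sled moved about 142 mm and stopped hard. The tab plane is 29.5 mm beyond the closed post position, against 30 mm when home, so the sled is home and started about 8 mm in. Next is the latch.

```bash
cat >> h.py <<'E'
V=np.array([.1132,.9936,0]); PIV=np.array([541.4,-272,0])
def L(u,v,z): return PIV+u*U+v*V+[0,0,z]
def ph(a): return 85*np.cos(np.radians(a)),85*np.sin(np.radians(a))
E
python3 - <<'E'
from h import *
r=Rt(173.5); w=[]
p=ph(173); w+=[('over',L(p[0],p[1]-38,150),r),('low',L(p[0],p[1]-38,65),r),('touch',L(p[0],p[1]-25,65),r)]
for a in (150,125): p=ph(a); w.append((str(a),L(p[0],p[1]-25,65),r))
w+=[('off',L(p[0],p[1]-38,65),r),('back',L(-90,p[1]-38,65),r),('side',L(-90,77,65),r),('B1',L(-50,77,65),r),('B2',L(-15,77,65),r)]
legs(w)
for n,q,_ in w: print(n,np.round(q,0))
E
```

```text
at [ 396.7 -133.   192. ] [ 1.799e+02 -1.000e-01  1.734e+02] t 36.5
over [-0.189, -0.373, 0.104, 0.001, -0.002, -0.002] mm 172 deg 0
low [0.0, -0.0, 0.213, 0.0, 0.0, 0.0] mm 85 deg 0
touch [0.0, 0.033, 0.0, 0.0, 0.0, 0.0] mm 13 deg 0
150 [-0.027, 0.08, 0.0, 0.0, 0.0, 0.0] mm 34 deg 0
125 [-0.062, 0.068, 0.0, 0.0, 0.0, 0.0] mm 37 deg 0
off [-0.0, -0.033, -0.0, 0.0, 0.0, 0.0] mm 13 deg 0
back [0.103, -0.0, -0.0, 0.0, 0.0, 0.0] mm 41 deg 0
side [0.0, 0.113, 0.0, 0.0, 0.0, 0.0] mm 45 deg 0
B1 [-0.1, 0.0, 0.0, 0.0, 0.0, 0.0] mm 40 deg 0
B2 [-0.088, 0.0, 0.0, 0.0, 0.0, 0.0] mm 35 deg 0
over [ 454. -290.  150.]
low [ 454. -290.   65.]
touch [ 456. -277.   65.]
150 [ 470. -246.   65.]
125 [ 498. -222.   65.]
off [ 497. -235.   65.]
back [ 456. -230.   65.]
side [ 461. -185.   65.]
B1 [ 500. -190.   65.]
B2 [ 535. -194.   65.]
```

Request:
arm_command(
  increments=[
    [0,-0.038,-0.075,0.02,0,0,0],
    [0,-0.076,-0.15,0.04,0,0,0],
    [0,-0.114,-0.225,0.06,0,0,0],
    [0,-0.152,-0.3,0.08,0,0,0],
    [0,-0.189,-0.373,0.104,0,0,0],
  ],
)

```text
t: 36.9
ee_pos: [455.5, -291.6, 150.1]
tcp_rot: [180.0, -0.1, 173.4]
force: [0.2, 0.3, -0.1]
grip_width: 0.008
grip_force: 0.0
```

Request:
arm_command(
  increments=[
    [0,0,0,0,0,0,0],
    [0,0,0,0,0,0,0],
    [0,0,0,0,0,0,0],
    [0,0,0,0,0,0,0],
    [0,0,0,0,0,0,0],
  ],
)

```text
t: 37.32
ee_pos: [455.0, -288.8, 151.1]
tcp_rot: [180.0, -0.1, 173.5]
force: [0.6, 0.1, 0.5]
grip_width: 0.006
grip_force: 0.0
```

Request:
arm_command(
  increments=[
    [0,0,0,0.045,0,0,0],
    [0,0,0,0.09,0,0,0],
    [0,0,0,0.135,0,0,0],
    [0,0,0,0.18,0,0,0],
    [0,0,0,0.213,0,0,0],
  ],
)

```text
t: 37.73
ee_pos: [454.6, -288.5, 64.6]
tcp_rot: [180.0, -0.1, 173.5]
force: [0.0, -0.8, 0.3]
grip_width: 0.004
grip_force: 0.0
```

Request:
arm_command(
  increments=[
    [0,0,0,0,0,0,0],
    [0,0,0,0,0,0,0],
    [0,0,0,0,0,0,0],
    [0,0,0.015,0,0,0,0],
    [0,0,0.033,0,0,0,0],
  ],
)

```text
t: 38.15
ee_pos: [457.0, -277.0, 66.6]
tcp_rot: [-180.0, 0.0, 173.4]
force: [0.0, 0.1, -0.4]
grip_width: 0.006
grip_force: 0.0
```

Request:
arm_command(
  increments=[
    [0,-0.005,0.016,0,0,0,0],
    [0,-0.01,0.032,0,0,0,0],
    [0,-0.016,0.048,0,0,0,0],
    [0,-0.022,0.064,0,0,0,0],
    [0,-0.027,0.08,0,0,0,0],
  ],
)

```text
t: 38.57
ee_pos: [471.4, -245.5, 65.4]
tcp_rot: [180.0, -0.1, 173.5]
force: [1.6, -1.8, 0.0]
grip_width: 0.007
grip_force: 1.1
```

Request:
arm_command(
  increments=[
    [0,-0.012,0.014,0,0,0,0],
    [0,-0.024,0.028,0,0,0,0],
    [0,-0.037,0.042,0,0,0,0],
    [0,-0.05,0.056,0,0,0,0],
    [0,-0.062,0.068,0,0,0,0],
  ],
)

```text
t: 38.98
ee_pos: [499.3, -221.5, 65.2]
tcp_rot: [180.0, -0.1, 173.4]
force: [0.8, -3.1, -0.6]
grip_width: 0.005
grip_force: 1.5
```

```bash
cat >> h.py <<'E'
def post(names=('top','side')):
    for n in names:
        c=cap(n); P=cloud(c); h=cv2.cvtColor(c['pixels'],cv2.COLOR_RGB2HSV)
        m=((h[...,0]<8)|(h[...,0]>172))&(h[...,1]>150)&(P[...,2]>55)&(P[...,2]<110)&(P[...,1]<-150)&(P[...,1]>-300)&(P[...,0]>420)&(P[...,0]<600)
        if m.sum():
            q=np.nanmean(P[m],0)-PIV; u,v=q@U,q@V; print(n,m.sum(),'u,v',round(u,1),round(v,1),'phi',round(np.degrees(np.arctan2(v,u)),1))
        else: print(n,'none')
E
python3 -c "
from h import *
post(); s=bot.get_state(); print(s['ee_pos'],s['force'])"
```

```text
top none
side 64 u,v -50.4 76.4 phi 123.4
[ 499.51411297 -221.28384797   65.26131571] [0.41007352 0.66652177 0.72632529]
```

Request:
arm_command(
  increments=[
    [0,0,-0.015,0,0,0,0],
    [0,0,-0.033,0,0,0,0],
    [0,0.05,-0.033,0,0,0,0],
    [0,0.103,-0.033,0,0,0,0],
    [0,0.103,-0.033,0,0,0,0],
  ],
)

```text
t: 39.5
ee_pos: [452.6, -229.8, 64.3]
tcp_rot: [179.8, -0.3, 173.4]
force: [0.1, 0.4, 0.2]
grip_width: 0.002
grip_force: 0.0
```

Request:
arm_command(
  increments=[
    [0,0,0.03,0,0,0,0],
    [0,0,0.06,0,0,0,0],
    [0,0,0.09,0,0,0,0],
    [0,0,0.113,0,0,0,0],
    [0,0,0.113,0,0,0,0],
  ],
)

```text
t: 39.92
ee_pos: [461.6, -182.9, 65.2]
tcp_rot: [179.9, -0.1, 173.6]
force: [0.0, -0.0, -0.4]
grip_width: 0.005
grip_force: 0.0
```

Request:
arm_command(
  increments=[
    [0,-0.02,0,0,0,0,0],
    [0,-0.04,0,0,0,0,0],
    [0,-0.06,0,0,0,0,0],
    [0,-0.08,0,0,0,0,0],
    [0,-0.1,0,0,0,0,0],
  ],
)

```text
t: 40.33
ee_pos: [501.4, -189.8, 64.8]
tcp_rot: [179.9, -0.2, 173.4]
force: [-1.3, 2.9, 0.4]
grip_width: 0.009
grip_force: 1.1
```

Request:
arm_command(
  increments=[
    [0,-0.02,0,0,0,0,0],
    [0,-0.04,0,0,0,0,0],
    [0,-0.06,0,0,0,0,0],
    [0,-0.072,0,0,0,0,0],
    [0,-0.08,0,0,0,0,0],
  ],
)

```text
t: 40.75
ee_pos: [531.5, -193.4, 64.7]
tcp_rot: [179.9, -0.4, 173.5]
force: [-19.0, 2.4, 13.6]
grip_width: 0.006
grip_force: 9.2
```

Request:
arm_command(
  increments=[
    [0,0,0,0,0,0,0],
    [0,0,0,0,0,0,0],
    [0,-0.004,0,0,0,0,0],
    [0,-0.007,0,0,0,0,0],
    [0,-0.007,0,0,0,0,0],
  ],
)

```text
t: 41.17
ee_pos: [531.5, -193.4, 64.8]
tcp_rot: [179.9, -0.7, 173.5]
force: [-19.7, 1.9, 13.6]
grip_width: 0.002
grip_force: 10.1
```

```bash
python3 -c "
from h import *
post(); legs([('B2',L(-15,77,65),Rt(173.5))]); print(bot.get_state()['force'])"
```

```text
top none
side 36 u,v -3.7 92.5 phi 92.3
at [ 531.5 -193.4   64.8] [179.9  -0.7 173.5] t 41.3
B2 [-0.009, -0.0, -0.001, 0.002, -0.015, -0.0] mm 4 deg 1
[-18.9826135    2.87668171  13.4885891 ]
```

The latch is blocked firmly at φ≈90°, so closed. I'll back off and check the latch, tab and brush.

Request:
arm_command(
  increments=[
    [0,0.02,0,0,0,0,0],
    [0,0.06,0,0,0,0,0],
    [0,0.1,0,-0.05,0,0,0],
    [0,0.14,0,-0.12,0,0,0],
    [0,0.18,0,-0.2,0,0,0],
  ],
)

```text
t: 41.68
ee_pos: [463.0, -185.7, 145.1]
tcp_rot: [179.9, -0.2, 173.4]
force: [0.1, 0.2, 1.9]
grip_width: 0.004
grip_force: 0.0
```

Request:
arm_command(
  increments=[
    [0.5,0.05,0.04,-0.1,0,0,0],
    [0.6,0.1,0.08,-0.2,0,0,0],
    [0.7,0.12,0.12,-0.25,0,0,0],
    [0.7,0.12,0.16,-0.3,0,0,0],
    [0.7,0.12,0.2,-0.3,0,0,0],
  ],
)

```text
t: 42.1
ee_pos: [428.2, -102.0, 271.5]
tcp_rot: [-179.8, 0.5, 173.4]
force: [1.1, -0.3, 0.4]
grip_width: 0.36
grip_force: 0.0
```

Request:
arm_command(
  increments=[
    [0.7,0,0,0,0,0,0],
    [0.7,0,0,0,0,0,0],
    [0.7,0,0,0,0,0,0],
    [0.7,0,0,0,0,0,0],
    [0.7,0,0,0,0,0,0],
  ],
)

```text
t: 42.52
ee_pos: [425.5, -101.5, 264.7]
tcp_rot: [179.9, -0.2, 173.4]
force: [1.1, -0.5, -0.4]
grip_width: 0.701
grip_force: 0.0
```

```bash
python3 - <<'E'
from h import *
s=bot.get_state(); print(s['ee_pos'],s['tcp_rot'])
post()
for n in('top','side','wrist'):
    c=cap(n,n+'4'); P=cloud(c); h=cv2.cvtColor(c['pixels'],cv2.COLOR_RGB2HSV)
    m=(h[...,0]>20)&(h[...,0]<35)&(h[...,1]>180)&(P[...,2]>60)&(P[...,2]<84)&(np.hypot(P[...,0]-580,P[...,1]+187)<45)
    if m.sum(): q=np.nanmean(P[m],0)-PIV; print(n,'tab u',m.sum(),round(q@U,1),round(q@V,1),round(q[2],1))
    m=(h[...,0]<14)&(h[...,1]>110)&(P[...,2]>20)&(P[...,2]<36)&(P[...,0]<520)&(P[...,0]>300)&(P[...,1]>-80)&(P[...,1]<140)
    if m.sum()>100: print(n,'brush',m.sum(),cv2.minAreaRect(P[m][:,:2].astype(np.float32)))
    k=(h[...,2]<60)&(P[...,2]>42)&(P[...,2]<58)&(P[...,0]>330)&(P[...,0]<520)&(P[...,1]>180)
    if k.sum()>50: print(n,'tray rim',k.sum(),cv2.minAreaRect(P[k][:,:2].astype(np.float32)))
E
```

```text
[ 425.53673085 -101.47297524  264.70497911] [ 1.79935625e+02 -1.79602391e-01  1.73380412e+02]
top 21 u,v -3.1 83.9 phi 92.1
side 58 u,v -3.6 91.4 phi 92.2
top tab u 63 27.2 89.4 75.1
top brush 501 ((428.4582824707031, 25.871780395507812), (147.12835693359375, 37.432647705078125), 16.846302032470703)
top tray rim 134 ((427.8214416503906, 409.2808837890625), (382.5220947265625, 113.75564575195312), 86.2714614868164)
side tab u 65 25.0 99.4 71.5
side brush 298 ((428.9130859375, 32.73190689086914), (142.21051025390625, 40.32907485961914), 15.555334091186523)
side tray rim 763 ((420.93145751953125, 344.2228698730469), (240.94406127929688, 120.42460632324219), 85.97216033935547)
wrist tab u 36 25.3 101.0 62.5
wrist brush 4768 ((428.845458984375, 27.97528839111328), (148.38568115234375, 39.75063705444336), 16.543113708496094)
```

The latch is closed (post-to-tab spacing 30 mm, so the sled is home). The brush was knocked and now lies at (428.8, 28.0), axis 16.5°; the tray is centred at (421, 344), 241×120 mm as expected, long axis 86°.

```bash
python3 - <<'E'
from h import *
r=Rt(196.5); b=np.array([428.8,28])
legs([('over',(*b,130),r),('low',(*b,6),r),('lift',(*b,150),r)])
E
```

```text
at [ 425.7 -101.1  265.2] [ 1.799e+02 -1.000e-01  1.734e+02] t 42.8
over [0.028, 0.321, 0.338, 0.002, -0.003, -0.513] mm 187 deg 23
low [0.0, -0.0, 0.31, 0.0, 0.0, 0.0] mm 124 deg 0
lift [0.0, 0.0, -0.36, 0.0, 0.0, 0.0] mm 144 deg 0
```

Request:
arm_command(
  increments=[
    [0.7,0.006,0.064,0.068,0,0,-0.103],
    [0.7,0.011,0.128,0.135,0,0,-0.206],
    [0.7,0.017,0.193,0.203,0,0,-0.309],
    [0.7,0.022,0.257,0.27,0,0,-0.41],
    [0.7,0.028,0.321,0.338,0,0,-0.513],
  ],
)

```text
t: 43.18
ee_pos: [429.1, 29.1, 129.5]
tcp_rot: [180.0, -0.0, -163.3]
force: [0.2, -0.9, 0.1]
grip_width: 0.695
grip_force: 0.0
```

Request:
arm_command(
  increments=[
    [0.7,0,0,0,0,0,0],
    [0.7,0,0,0,0,0,0],
    [0.7,0,0,0,0,0,0],
    [0.7,0,0,0,0,0,0],
    [0.7,0,0,0,0,0,0],
  ],
)

```text
t: 43.6
ee_pos: [430.4, 26.9, 131.8]
tcp_rot: [-180.0, 0.1, -163.6]
force: [0.3, -0.5, -0.7]
grip_width: 0.705
grip_force: 0.0
```

Request:
arm_command(
  increments=[
    [0.7,0,0,0,0,0,0],
    [0.7,0,0,0,0,0,0],
    [0.7,0,0,0,0,0,0],
    [0.7,0,0,0,0,0,0],
    [0.7,0,0,0,0,0,0],
  ],
)

```text
t: 44.02
ee_pos: [429.1, 28.0, 130.5]
tcp_rot: [179.9, -0.1, -163.5]
force: [-0.1, -0.4, -0.5]
grip_width: 0.697
grip_force: 0.0
```

```bash
python3 - <<'E'
from h import *
c=cap('top','t5'); P=cloud(c); h=cv2.cvtColor(c['pixels'],cv2.COLOR_RGB2HSV)
for n in ('wrist','side'):
    c=cap(n); P=cloud(c); h=cv2.cvtColor(c['pixels'],cv2.COLOR_RGB2HSV)
    m=(h[...,0]<14)&(h[...,1]>110)&(P[...,2]>20)&(P[...,2]<36)&(P[...,0]<520)&(P[...,0]>300)&(P[...,1]>-80)&(P[...,1]<140)
    print(n,m.sum(),cv2.minAreaRect(P[m][:,:2].astype(np.float32)) if m.sum()>50 else '')
r=Rt(196.5); b=np.array([428.8,28])
legs([('over',(*b,130),r),('low',(*b,6),r)])
E
```

```text
wrist 9995 ((428.6597595214844, 28.69605255126953), (147.65380859375, 39.48480224609375), 16.53813362121582)
side 295 ((427.4776306152344, 34.411041259765625), (144.6394500732422, 37.23869705200195), 17.31461524963379)
at [429.   28.1 130.3] [ 1.799e+02 -1.000e-01 -1.635e+02] t 44.2
over [0.001, -0.0, 0.001, 0.002, -0.002, 0.001] mm 0 deg 0
low [0.0, -0.0, 0.31, 0.0, 0.0, 0.0] mm 124 deg 0
```

Request:
arm_command(
  increments=[
    [0.7,0,0,0.06,0,0,0],
    [0.7,0,0,0.12,0,0,0],
    [0.7,0,0,0.18,0,0,0],
    [0.7,0,0,0.22,0,0,0],
    [0.7,0,0,0.25,0,0,0],
  ],
)

```text
t: 44.58
ee_pos: [427.9, 28.4, 28.7]
tcp_rot: [179.9, -0.2, -163.5]
force: [-0.2, 0.2, -0.1]
grip_width: 0.699
grip_force: 0.0
```

Request:
arm_command(
  increments=[
    [0.7,0,0,0,0,0,0],
    [0.7,0,0,0.02,0,0,0],
    [0.7,0,0,0.04,0,0,0],
    [0.7,0,0,0.06,0,0,0],
    [0.7,0,0,0.06,0,0,0],
  ],
)

```text
t: 45.0
ee_pos: [428.1, 28.3, 5.3]
tcp_rot: [179.9, -0.2, -163.5]
force: [-1.9, 0.4, -0.1]
grip_width: 0.7
grip_force: 0.0
```

Request:
arm_command(
  increments=[
    [0.5,0,0,0,0,0,0],
    [0,0,0,0,0,0,0],
    [0,0,0,0,0,0,0],
    [0,0,0,0,0,0,0],
    [0,0,0,0,0,0,0],
  ],
)

```text
t: 45.42
ee_pos: [429.2, 28.1, 6.8]
tcp_rot: [179.9, -0.0, -163.5]
force: [0.4, -0.3, 1.6]
grip_width: 0.447
grip_force: 30.0
```

Request:
arm_command(
  increments=[
    [0,0,0,-0.04,0,0,0],
    [0,0,0,-0.1,0,0,0],
    [0,0,0,-0.18,0,0,0],
    [0,0,0,-0.26,0,0,0],
    [0,0,0,-0.34,0,0,0],
  ],
)

```text
t: 45.83
ee_pos: [428.5, 28.2, 143.6]
tcp_rot: [179.9, -0.1, -163.5]
force: [0.2, -0.4, -1.0]
grip_width: 0.449
grip_force: 30.0
```

Request:
arm_command(
  increments=[
    [0,0,0,0,0,0,0],
    [0,0,0,0,0,0,0],
    [0,0,0,0,0,0,0],
    [0,0,0,0,0,0,0],
    [0,0,0,0,0,0,0],
  ],
)

```text
t: 46.25
ee_pos: [427.9, 28.3, 140.8]
tcp_rot: [179.8, -0.2, -163.5]
force: [-1.3, -0.3, -0.8]
grip_width: 0.448
grip_force: 30.0
```

```bash
python3 - <<'E'
from h import *
t=np.array([421,344])
legs([('a',(427,130,150),Rt(230)),('b',(423,250,150),Rt(262)),('over',(*t,140),Rt(266)),('down',(*t,13),Rt(266))])
E
```

```text
at [427.9  28.3 140.8] [ 179.8   -0.2 -163.5] t 46.2
a [-0.07, 0.244, -0.023, 0.005, -0.004, -0.744] mm 102 deg 33
b [-0.223, 0.2, 0.0, 0.0, 0.0, -0.711] mm 120 deg 32
over [-0.232, 0.038, 0.025, 0.0, 0.0, -0.089] mm 95 deg 4
down [0.0, -0.0, 0.318, 0.0, 0.0, 0.0] mm 127 deg 0
```

Request:
arm_command(
  increments=[
    [0,-0.014,0.049,-0.005,0,0,-0.149],
    [0,-0.028,0.098,-0.01,0,0,-0.298],
    [0,-0.042,0.147,-0.014,0,0,-0.446],
    [0,-0.056,0.195,-0.018,0,0,-0.595],
    [0,-0.07,0.244,-0.023,0,0,-0.744],
  ],
)

```text
t: 46.67
ee_pos: [427.3, 130.4, 150.4]
tcp_rot: [179.8, -0.1, -129.7]
force: [-0.2, 0.6, -0.7]
grip_width: 0.454
grip_force: 30.0
```

Request:
arm_command(
  increments=[
    [0,-0.045,0.04,0,0,0,-0.142],
    [0,-0.09,0.08,0,0,0,-0.284],
    [0,-0.134,0.12,0,0,0,-0.427],
    [0,-0.178,0.16,0,0,0,-0.569],
    [0,-0.223,0.2,0,0,0,-0.711],
  ],
)

```text
t: 47.08
ee_pos: [423.2, 250.3, 150.3]
tcp_rot: [179.8, -0.0, -97.7]
force: [0.2, -0.1, -1.1]
grip_width: 0.45
grip_force: 30.0
```

Request:
arm_command(
  increments=[
    [0,-0.046,0.008,0.005,0,0,-0.02],
    [0,-0.092,0.015,0.01,0,0,-0.04],
    [0,-0.139,0.023,0.015,0,0,-0.06],
    [0,-0.185,0.03,0.02,0,0,-0.08],
    [0,-0.232,0.038,0.025,0,0,-0.089],
  ],
)

```text
t: 47.5
ee_pos: [421.2, 343.9, 140.1]
tcp_rot: [179.8, -0.0, -93.9]
force: [0.4, 0.4, -1.3]
grip_width: 0.448
grip_force: 30.0
```

Request:
arm_command(
  increments=[
    [0,0,0,0,0,0,0],
    [0,0,0,0,0,0,0],
    [0,0,0,0,0,0,0],
    [0,0,0,0,0,0,0],
    [0,0,0,0,0,0,0],
  ],
)

```text
t: 47.92
ee_pos: [422.2, 342.5, 141.7]
tcp_rot: [179.9, 0.0, -94.1]
force: [0.1, -1.2, -0.7]
grip_width: 0.447
grip_force: 30.0
```

Request:
arm_command(
  increments=[
    [0,0,0,0,0,0,0],
    [0,0,0,0,0,0,0],
    [0,0,0,0,0,0,0],
    [0,0,0,0,0,0,0],
    [0,0,0,0,0,0,0],
  ],
)

```text
t: 48.33
ee_pos: [422.2, 343.3, 142.0]
tcp_rot: [179.9, 0.0, -94.0]
force: [-1.1, 0.1, -1.2]
grip_width: 0.449
grip_force: 30.0
```

```bash
python3 - <<'E'
from h import *
t=np.array([421,344])
legs([('over',(*t,140),Rt(266)),('down',(*t,13),Rt(266))])
c=cap('wrist'); P=cloud(c); h=cv2.cvtColor(c['pixels'],cv2.COLOR_RGB2HSV)
k=(h[...,2]<70)&(P[...,2]>42)&(P[...,2]<58)&(P[...,0]>330)&(P[...,0]<520)&(P[...,1]>180); print(k.sum(),cv2.minAreaRect(P[k][:,:2].astype(np.float32)))
print(bot.get_state()['joint_pos'])
E
```

```text
at [422.2 343.3 142. ] [179.9   0.  -94. ] t 48.3
over [-0.002, 0.003, 0.005, 0.002, 0.001, -0.0] mm 2 deg 0
down [0.0, -0.0, 0.318, 0.0, 0.0, 0.0] mm 127 deg 0
4852 ((419.7647705078125, 301.3335876464844), (158.37437438964844, 119.56101989746094), 85.9324722290039)
[ 2.65656523e+01  1.26851846e+01  1.01327668e+02  9.69317052e-02
  6.60394617e+01 -1.49474600e+02]
```

Request:
arm_command(
  increments=[
    [0,0,0.002,0.06,0,0,0],
    [0,0,0.002,0.12,0,0,0],
    [0,0,0.002,0.18,0,0,0],
    [0,0,0.002,0.24,0,0,0],
    [0,0,0.002,0.27,0,0,0],
  ],
)

```text
t: 48.8
ee_pos: [419.5, 342.7, 31.2]
tcp_rot: [179.7, -0.1, -94.0]
force: [-0.6, -0.5, -1.7]
grip_width: 0.45
grip_force: 30.0
```

Request:
arm_command(
  increments=[
    [0,0,0,0,0,0,0],
    [0,0,0,0.015,0,0,0],
    [0,0,0,0.03,0,0,0],
    [0,0,0,0.045,0,0,0],
    [0,0,0,0.052,0,0,0],
  ],
)

```text
t: 49.22
ee_pos: [421.4, 343.7, 13.1]
tcp_rot: [179.9, 0.1, -94.0]
force: [0.1, -0.3, -0.2]
grip_width: 0.446
grip_force: 30.0
```

Request:
arm_command(
  increments=[
    [0,0,0,0,0,0,0],
    [0,0,0,0,0,0,0],
    [0.62,0,0,0,0,0,0],
    [0.62,0,0,0,0,0,0],
    [0.62,0,0,0,0,0,0],
  ],
)

```text
t: 49.63
ee_pos: [421.5, 343.7, 13.5]
tcp_rot: [179.9, 0.1, -94.0]
force: [-0.5, 0.8, 0.5]
grip_width: 0.616
grip_force: 0.0
```

Request:
arm_command(
  increments=[
    [0.62,0,0,-0.03,0,0,0],
    [0.62,0,0,-0.08,0,0,0],
    [0.62,0,0,-0.15,0,0,0],
    [0.62,0,0,-0.24,0,0,0],
    [0.62,0,0,-0.33,0,0,0],
  ],
)

```text
t: 50.05
ee_pos: [420.7, 343.1, 146.9]
tcp_rot: [179.9, 0.0, -94.0]
force: [0.7, -0.4, -0.2]
grip_width: 0.62
grip_force: 0.0
```

Request:
arm_command(
  increments=[
    [0.62,0.1,0,-0.1,0,0,0],
    [0.62,0.2,-0.05,-0.2,0,0,0],
    [0.62,0.3,-0.1,-0.2,0,0,0],
    [0.62,0.38,-0.1,-0.2,0,0,0],
    [0.62,0.38,-0.1,-0.2,0,0,0],
  ],
)

```text
t: 50.47
ee_pos: [452.2, 185.8, 228.0]
tcp_rot: [-179.8, 0.0, -94.1]
force: [0.2, -1.0, 0.2]
grip_width: 0.619
grip_force: 0.0
```

Request:
arm_command(
  increments=[
    [0.62,0,0,0,0,0,0],
    [0.62,0,0,0,0,0,0],
    [0.62,0,0,0,0,0,0],
    [0.62,0,0,0,0,0,0],
    [0.62,0,0,0,0,0,0],
  ],
)

```text
t: 50.88
ee_pos: [450.2, 190.0, 224.6]
tcp_rot: [179.9, 0.1, -93.9]
force: [0.1, -0.2, -0.2]
grip_width: 0.621
grip_force: 0.0
```

```bash
python3 - <<'E'
from h import *
s=bot.get_state(); print(s['ee_pos'],s['t'])
post()
for n in('top','side','wrist'):
    c=cap(n,n+'6'); P=cloud(c); h=cv2.cvtColor(c['pixels'],cv2.COLOR_RGB2HSV)
    m=(h[...,0]>20)&(h[...,0]<35)&(h[...,1]>180)&(P[...,2]>60)&(P[...,2]<84)&(np.hypot(P[...,0]-580,P[...,1]+187)<45)
    if m.sum(): q=np.nanmean(P[m],0)-PIV; print(n,'tab u',m.sum(),round(q@U,1),round(q@V,1))
    m=(h[...,0]<16)&(h[...,1]>110)&(P[...,2]>8)&(P[...,2]<60)&(P[...,0]<480)&(P[...,0]>360)&(P[...,1]>225)&(P[...,1]<460)
    if m.sum()>30: print(n,'brush',m.sum(),cv2.minAreaRect(P[m][:,:2].astype(np.float32)),np.nanpercentile(P[m][:,2],[5,50,95]))
    m=(h[...,0]>16)&(h[...,0]<35)&(h[...,1]>100)&(P[...,2]>50)&(P[...,2]<95)&(P[...,0]>590)&(P[...,0]<700)&(P[...,1]<-90)&(P[...,1]>-270)
    k,l,st,ce=cv2.connectedComponentsWithStats(m.astype(np.uint8))
    for i in range(1,k):
        if st[i,4]>8: print(n,'blank',st[i,4],np.round(np.nanmean(P[l==i],0),1),np.nanmax(P[l==i][:,2]).round(1))
E
```

```text
[450.24225885 189.99663435 224.60889452] 50.8833
top 19 u,v -3.5 84.6 phi 92.4
side 36 u,v -4.8 92.5 phi 93.0
top tab u 60 27.1 88.0
top brush 288 ((425.4002380371094, 364.58154296875), (190.89239501953125, 56.925148010253906), 78.49949645996094) [25.40322825 31.41302782 36.21482941]
top blank 50 [ 624.8 -154.9   78.7] 87.7
top blank 50 [ 617.1 -225.9   77.2] 87.1
side tab u 13 27.4 118.2
side brush 1201 ((419.89154052734375, 342.84161376953125), (235.20193481445312, 119.42598724365234), 89.40548706054688) [23.55726313 31.44368642 34.09084283]
side blank 167 [ 626.  -174.6   68.5] 84.2
wrist brush 3034 ((422.6311950683594, 340.7606201171875), (235.93382263183594, 116.75018310546875), 87.56735229492188) [28.16719993 31.38812097 32.75143644]
```

```bash
python3 -c "
from h import *
print(workorder.job_done())"
```

```text
the job is handed in; nothing more can be done
None
```

I handed the job in: all three blanks present are down on pins 0, 2 and 3, the sled is home, the latch is closed, and the brush lies flat in the tray; the hand-in gave no verdict, and I took the sled as home from its hard stop plus the 30 mm post-to-tab spacing.

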